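# Shut and lock the radio's battery hatch

### The job

The radio has fresh batteries: push its battery hatch fully shut, then use the flat-bladed key to turn the slotted lock in the hatch clockwise a full quarter turn to its stop. Afterwards put the key back upright in the slot of its wooden block, fully down; leave the hatch shut and the kettle, jar and saucer where they are.

Things in the scene. Friction and masses are not known exactly. Their poses are not given: they have to be found in the camera images.
- radio: wooden wedge-shaped table radio, 150 deep (x) x 190 wide (y) x 125 mm high; it does not move. Origin at the centre of its underside, z up. Its back, towards the robot (-x of the radio), is a flat face sloping 35 deg from level: from 125 mm high at x = +55 mm down to 34 mm high at x = -75 mm. The hatch lies in that face.
- hatch_hinge (a point): middle of the hatch's hinge line, its upper edge; stays at x = +39, y = 0, z = 114 mm of the radio's frame. Axes turn with the hatch: y along the hinge, x in the hatch's plane from free edge to hinge, z out of its outer face.
- hatch_edge (a point): middle of the hatch's free edge, on its lip, 115 mm from the hinge. Same axes as hatch_hinge. The grey plastic hatch is 88 mm wide, outer face 2 mm outside the hinge line, with a lip 5 mm outside it along the last 8 mm. Round the lock is a collar, outer radius 24 mm, top 10 mm outside the hinge line, centred 48 mm from the hinge.
- hatch (a joint): opening angle of the hatch, rad: 0 is shut (flush in the sloping face), grows as the free edge rises; starts ajar at 0.35 to 0.7. It stays where it is left (about 0.12 N m of friction), so 1 to 2 N near the free edge moves it.
- lock_slot (a point): centre of the mouth of the slot, on top of the round steel lock (34 mm across, inside the collar). Axes turn with hatch and lock: x along the slot, z outwards along the lock's axis. The slot runs right across, 7 mm wide (11 mm in the top 2 mm) and 8 mm deep, flat floor. Hatch shut, z leans 35 deg from vertical towards the radio's -x.
- lock (a joint): turn of the lock, rad: 0 unlocked (slot pointing at the hinge), grows clockwise as seen from outside, that is about -z of lock_slot, to a hard stop at 1.571, locked. Starts at 0 to 0.25; about 0.04 N m of friction; stays where it is left. A blade in the slot has about 0.17 rad of play either way.
- key: flat-bladed key, 40 to 85 g. Origin at the middle of the blade's bottom edge, z up along the key towards the handle. Steel blade 18 (x) x 4 (y) mm, from z = 0 to 28 mm; a black shoulder 32 x 24 mm from z = 28 to 33 mm; flat-sided black handle 26 (x) x 16 (y) mm from z = 33 to 83 mm. Starts upright in the block.
- stand: dark oak block 75 (x) x 60 (y) x 40 mm high, does not move; origin at the centre of its underside. A slot 24 (x) x 10 (y) mm goes straight down through its middle; the key's blade hangs in it with the shoulder resting on the block's top, its origin then 12 mm above the block's underside.
- stand_hole0 (a point): centre of the mouth of the block's slot, on its top face, 40 mm up
- kettle: chrome kettle, bystander, 164 mm across, 207 mm high with its handle, spout towards its +y reaching 125 mm; origin at the centre of its underside
- jar: glass jar with swing-top latch, bystander, 94 mm across, 140 mm high; origin at the centre of its underside
- saucer: stoneware saucer, bystander, 144 mm across, 20 mm high; origin at the centre of its underside
Not all that is in view belongs to the job. There is more than one size of the key; the one meant has the size given above.

How it is judged:
By the outcome, as a careful person would: the job done as asked, in the order asked, and still so for the second after the job is handed in, with the robot touching nothing.
It also fails if it takes over 62 s, if anything falls off the work surface, if the arm or the gripper's body presses on something with over 40 N, if the wrist force passes 120 N, or if a joint passes its speed limit or range.

### The arm

A 6-joint arm with a two-finger parallel gripper is mounted at the origin on the work surface. World frame = base frame: x ahead of the robot, y to its left, z up, the work surface at z = 0. Lengths are in mm, angles in degrees, forces in N, time in s.
With the tool pointing down it reaches from about 400 to 925 mm from the base axis. Payload 12.5 kg.
Tool frame: the origin (TCP) lies on the centre line of the jaws, within the pads' length; the fingertips stand 8 mm ahead of it and the grasp point (between the pads) lies 11 mm behind it; x points along the fingers, z is the direction in which the jaws open and shut, and the axes are right-handed (so a half turn about x gives the same grasp; the last joint's range is limited). The gripper opens to 95 mm and grips with 3 to 60 N. Pads are 20 mm wide; open, the fingers measure 119 mm over their backs; the gripper's body (75 mm by 180 mm) begins 59 mm behind the grasp point.
Start: joints at [61.501, 28.126, 89.318, -0, 62.55, -6.05], TCP at [238.643, 577.664, 222.661] pointing down, gripper open.
Joint ranges: [-177.58, 177.58], [-47.91, 125.51], [2.72, 160], [-65.01, 245.01], [3.68, 167.84], [-153.87, 153.87]. Speed limits (degrees/s): [127.2, 127.2, 159.86, 180, 180, 180].

### API

Orientations are given as a 3x3 rotation matrix whose columns are the frame's x, y, z axes.
In Python, from rig import readout, vision, env, spot_in, mark_of gives the robot as it stands.
- The arm moves only by the tool play_rows, never from a script. Its argument "deltas" is text: rows parted by semicolons, each of 6 numbers parted by spaces: the shift along the tool's x, y, z in mm, then the turn, a rotation vector about the tool's x, y, z in rad. A call has 1 to 20 rows; each row is the pose to reach, as a shift and turn from the pose commanded when the call began, along the tool's axes at that moment; what a row does not reach only later rows make up. A row lasts 1/10 s, in which the tool goes at most 50 mm and 8.59 degrees, less where a joint would pass 70% of its speed; a pose out of reach is approached as far as the arm can. A call with a gripper value outside its range is refused whole. "gripper" is the closure, from 0 (fully open) to 1 (shut), set as the call begins (left out, the last holds). The fingers move at their own pace and stop on an object; "newtons" is the grip in N (left out, the last holds). Time passes only in rows, so rows that repeat a pose let the fingers close. It gives the time, the measured TCP pose, the force and the opening at its end, in the units of the state.
- readout.get_state(): the state, without advancing time (a new reading comes with each control period).
- vision.snapshot(name): name is "side" or "top"; returns a dict with "image" (400x640x3 uint8, blue, green, red), "z_map" (400x640 float32, mm along the optical axis (not along the pixel's ray), 0 where there is no reading), "intrinsics" (3x3 intrinsics, pixels), "xyz" and "rotation" of the camera in the world. Camera axes: x right, y up, looking along -z (the intrinsics and any distortion apply to the point x, -y, -z); pixel columns grow to the right and rows downward; lengths in mm; the calibration is good to about 2 mm. A picture is of the moment at which its call begins.
- env.sign_off(): hands the job in, once; it reports no verdict.
Trained networks look in the newest picture that a camera, given by its name, has taken for a name from the list of things; names that differ only in an ending like _2 or _b are one class to them, and where a whole thing is asked for, a point or a joint stands for the part that bears it (a point fixed in the world has none). Each returns a list of dicts, best first, with "p" (0 to 1); they miss things now and then, are a little off and sometimes report something else, mostly with a low value. They report only what shows in the picture. A call takes as long as a camera call. They do not tell look-alikes from the thing itself.
- spot_in(label, camera): "position" ([x, y, z] in mm, in world coordinates, good to about 4 mm: the middle of the surface that is visible of it).
- mark_of(label, camera): "position" ([x, y, z] in mm, in world coordinates, good to about 4 mm: a listed point, or the origin of a listed thing).
The state is a dict: "time_s": time; "joints": joint angles; "joint_vel": joint speeds; "joint_torque": joint torques, N m; "ee_pos": TCP position; "orientation": TCP orientation; "force": force on the tool from outside, world axes, zero at the start; "wrist_torque": the same for the moment, N m; "opening": finger opening in mm.
Only numpy, scipy, OpenCV 4.12 (cv2) and the standard library are available. Lean on these libraries where they do the work, as an engineer would, in place of code of your own. Each camera call takes 0.05 s, during which the arm holds its last target.

## Working session

There is one attempt and no reset: what is moved stays moved. The work goes in short steps, Python scripts to look and compute and a tool call to move; the robot and the scene stay as the last step left them, time stands still between calls to the robot, and variables do not carry over. Pictures are saved under pics/ and viewed, and the job is handed in when it is done.

Besides the shell and the picture viewer there is one more tool, called by a JSON object that holds its "api" and its "payload". play_rows: Moves the arm, as the interface text tells. Its arguments: {"type":"object","properties":{"deltas":{"type":"string"},"gripper":{"type":"number"},"newtons":{"type":"number"}},"required":["deltas"]}

```bash
ls; mkdir -p pics
cat > h.py <<'E'
import numpy as np, cv2
from rig import readout, vision, env, spot_in, mark_of
def save(s,name): cv2.imwrite('pics/'+name,s['image'])
def cloud(s):
    z=s['z_map'];K=np.array(s['intrinsics']);R=np.array(s['rotation']);t=np.array(s['xyz'])
    v,u=np.mgrid[0:z.shape[0],0:z.shape[1]]
    p=np.stack([(u-K[0,2])/K[0,0]*z,-(v-K[1,2])/K[1,1]*z,-z],-1)
    w=p@R.T+t; w[z<=0]=np.nan
    return w
def proj(s,P):
    K=np.array(s['intrinsics']);R=np.array(s['rotation']);t=np.array(s['xyz'])
    c=(np.atleast_2d(P)-t)@R
    return np.stack([K[0,0]*c[:,0]/-c[:,2]+K[0,2],K[1,1]*-c[:,1]/-c[:,2]+K[1,2]],-1)
E
python3 - <<'E'
from h import *
np.set_printoptions(precision=1,suppress=True)
for c in ['side','top']:
    s=vision.snapshot(c); save(s,c+'0.png'); print(c,s['xyz'],s['intrinsics'],s['rotation'],[k for k in s])
    for l in ['radio','hatch_hinge','hatch_edge','lock_slot','key','stand','stand_hole0','kettle','jar','saucer']:
        print(l,[(round(d['p'],2),np.array(d['position'])) for d in mark_of(l,c)], 'spot',[(round(d['p'],2),np.array(d['position'])) for d in spot_in(l,c)])
print(readout.get_state())
E
```

```text
pics
side [ -46.1 -944.1  895.5] [[476.6   0.  316.1]
 [  0.  476.6 198. ]
 [  0.    0.    1. ]] [[ 0.8  0.3 -0.4]
 [-0.5  0.5 -0.7]
 [ 0.   0.8  0.6]] ['image', 'z_map', 'intrinsics', 'xyz', 'rotation']
radio [(0.63, array([530.5,  56.2,  -1.2]))] spot [(0.89, array([527.4,  23. ,  80.1]))]
hatch_hinge [(0.9, array([569.8,  65.5, 112.9]))] spot [(0.9, array([509.7,  43.4, 106. ]))]
hatch_edge [(0.89, array([459.9,  39.1,  89.9])), (0.48, array([ 474.9, -292. ,   -1.1]))] spot [(0.9, array([513.9,  44. , 100.4])), (0.58, array([ 471.6, -289.2,   70.6]))]
lock_slot [(0.63, array([521. ,  57.2, 112.1]))] spot [(0.59, array([521.9,  57.2, 112.1]))]
key [(0.59, array([ 383.9, -302.6,    3.3])), (0.54, array([ 474.6, -284.6,    8.9])), (0.52, array([ 445.2, -199.2,   -1.9]))] spot [(0.76, array([ 470.8, -289.9,   71.7])), (0.61, array([ 441.5, -205.4,   39.8])), (0.5, array([ 383. , -307. ,   46.2]))]
stand [(0.65, array([ 476. , -283.5,    0.3])), (0.53, array([532.2, 421.2,  -4.3]))] spot [(0.96, array([ 461.2, -304. ,   39.6]))]
stand_hole0 [(0.72, array([ 476.3, -285.7,   40.2])), (0.
[... 1585 characters left out ...]
1.9])), (0.3, array([457.5,  36.5,  91.2]))] spot [(0.69, array([ 690.4, -218.6,  122.6])), (0.64, array([524.7, 402. , 135.5]))]
saucer [(0.64, array([ 461.7, -469.3,   -2.2]))] spot [(0.56, array([ 463.5, -475.8,    8.9])), (0.32, array([510.7,  53.7, 107.1]))]
{'time_s': 2.1, 'joints': array([61.5, 28.1, 89.3,  0. , 62.5, -6.1]), 'joint_vel': array([ 0. ,  0. , -0. , -0. , -0.1,  0. ]), 'joint_torque': array([  0. , -61.2, -25.8,   0.1,   0. ,  -0. ]), 'ee_pos': array([238.6, 577.7, 222.6]), 'orientation': array([[-0. , -0.9,  0.4],
       [ 0. ,  0.4,  0.9],
       [-1. ,  0. ,  0. ]]), 'force': array([-0.8,  0.6, -0.4]), 'wrist_torque': array([0., 0., 0.]), 'opening': 95.18881831242071}
```

View pictures.

View pics/side0.png

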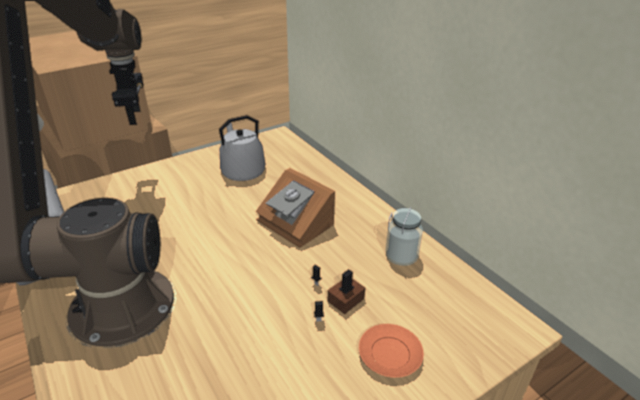

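View pics/top0.png

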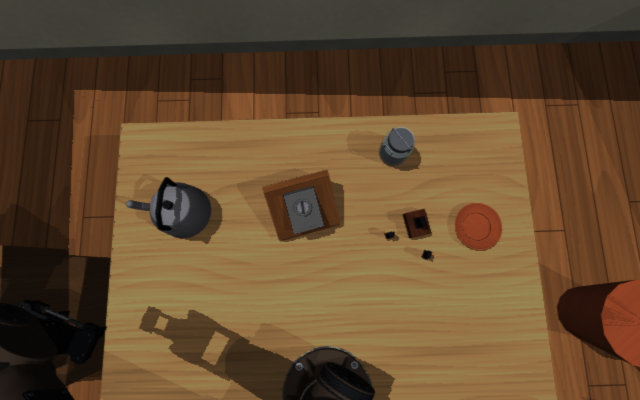

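```bash
python3 - <<'E'
from h import *
np.set_printoptions(precision=2,suppress=True)
S={}
for c in ['side','top']:
    s=vision.snapshot(c); S[c]=s; w=cloud(s)
    np.savez('pics/%s.npz'%c,w=w,img=s['image'])
    # stand top & key
    m=(abs(w[...,0]-475)<70)&(abs(w[...,1]+285)<60)
    for lo,hi,n in [(34,44,'standtop'),(50,100,'handle'),(86,100,'handletop')]:
        q=w[m&(w[...,2]>lo)&(w[...,2]<hi)]
        if len(q)<4: print(c,n,len(q)); continue
        r=cv2.minAreaRect(q[:,:2].astype(np.float32)); print(c,n,len(q),r,np.median(q[:,2]),q[:,2].max())
    # table level
    q=w[(abs(w[...,0]-450)<200)&(abs(w[...,1]+50)<100)&(abs(w[...,2])<15)]; print('table',np.median(q[:,2]))
    # radio
    q=w[(abs(w[...,0]-530)<120)&(abs(w[...,1]-56)<130)&(w[...,2]>20)]
    r=cv2.minAreaRect(q[:,:2].astype(np.float32)); print('radio',r,len(q))
    # hatch plane: points in front region
    yaw=np.radians(14.2);ex=np.array([np.cos(yaw),np.sin(yaw)]);ey=np.array([-ex[1],ex[0]])
    d=w[...,:2]-np.array([531.5,56.3]); X=d@ex;Y=d@ey;Z=w[...,2]
    mm=(X>-70)&(X<38)&(abs(Y)<42)&(Z>60)
    P=np.stack([X[mm],Y[mm],Z[mm]],-1)
    # robust plane fit
    best=None;rng=np.random.default_rng(0)
    for i in range(500):
        a=P[rng.choice(len(P),3,False)];n=np.cross(a[1]-a[0],a[2]-a[0]);
        if np.linalg.norm(n)<1e-6: continue
        n/=np.linalg.norm(n); k=abs((P-a[0])@n)<2
        if best is None or k.sum()>best.sum(): best=k
    Q=P[best];c0=Q.mean(0);n=np.linalg.svd(Q-c0)[2][2];n*=np.sign(n[2]);print('hatch',len(P),len(Q),c0,n,np.degrees(np.arctan2(-n[0],n[2])), 'pred z at x=39', c0[2]-(n[0]*(39-c0[0]))/n[2])
    im=s['image']
    a,b=((250,150,100,100) if c=='side' else (250,160,100,90)),((300,245,80,80) if c=='side' else (375,195,80,80))
    for nm,(x,y,ww,hh) in zip('RK',(a,b)):
        cv2.imwrite('pics/%s_%s.png'%(c,nm),cv2.resize(im[y:y+hh,x:x+ww],None,fx=6,fy=6,interpolation=cv2.INTER_CUBIC))
print(readout.get_state()['time_s'])
E
python3 -c "
import cv2,numpy as np
a=[cv2.imread('pics/'+n) for n in ('side_R.png','side_K.png','top_R.png','top_K.png')]
a=[cv2.resize(x,(400,300)) if 0 else cv2.resize(x,None,fx=.5,fy=.5) for x in a]
h=300
a=[cv2.copyMakeBorder(x,0,h-x.shape[0],0,320-x.shape[1],0) for x in a]
cv2.imwrite('pics/z0.png',np.vstack([np.hstack(a[:2]),np.hstack(a[2:])]))"
```

```text
side standtop 415 ((475.2424621582031, -287.6724548339844), (78.15111541748047, 63.57101058959961), 10.496176719665527) 41.316565024512215 43.975186629395125
side handle 201 ((474.9325866699219, -287.5597839355469), (30.157752990722656, 19.197973251342773), 7.584990501403809) 81.40736869742034 98.95197129185192
side handletop 85 ((474.9325866699219, -287.5597839355469), (30.157752990722656, 19.197973251342773), 7.584990501403809) 94.6269436938486 98.95197129185192
table 1.9757983006393829
radio ((531.4116821289062, 54.91766357421875), (153.7880401611328, 197.63681030273438), 13.724905014038086) 3625
hatch 832 387 [-17.76  -2.32 105.2 ] [-0.22  0.01  0.98] 12.763529663463498 pred z at x=39 118.06073908990733
top standtop 371 ((476.7086486816406, -283.18280029296875), (74.91295623779297, 61.14406967163086), 11.536242485046387) 40.884903163028866 43.99790988942459
top handle 91 ((476.4409484863281, -282.87908935546875), (25.38006591796875, 18.086376190185547), 11.133573532104492) 93.7760680482204 99.28295615604611
top handletop 58 ((476.73419189453125, -283.2401123046875), (24.899351119995117, 17.362407684326172), 12.220893859863281) 95.50302783174072 99.28295615604611
table 1.3615587416752533
radio ((532.7407836914062, 58.65385437011719), (150.19061279296875, 189.8863525390625), 13.620264053344727) 3676
hatch 1149 663 [-16.71   0.41 104.65] [-0.22  0.    0.98] 12.428768043396277 pred z at x=39 116.92810895913674
2.2
```

View pics/z0.png

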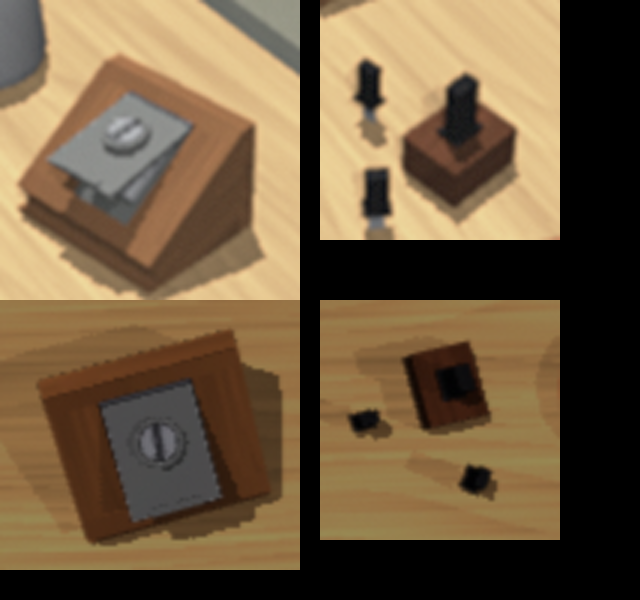

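```bash
cat >> h.py <<'E'
import json,os
from scipy.spatial.transform import Rotation as Ro
def cmd_get():
    if os.path.exists('cmd.json'):
        d=json.load(open('cmd.json'));return np.array(d['p']),np.array(d['R'])
    s=readout.get_state();return np.array(s['ee_pos'],float),np.array(s['orientation'],float)
def cmd_set(p,R): json.dump({'p':list(map(float,p)),'R':np.array(R).tolist()},open('cmd.json','w'))
def delta(p,R,from_=None):
    p0,R0=from_ or cmd_get()
    d=R0.T@(np.asarray(p)-p0); r=Ro.from_matrix(R0.T@R).as_rotvec()
    return d,r
def show(p,R):
    d,r=delta(p,R); print('%.1f %.1f %.1f %.4f %.4f %.4f'%(*d,*r),'| dist %.0f ang %.1f'%(np.linalg.norm(d),np.degrees(np.linalg.norm(r))))
def apply(*row):
    p,R=cmd_get(); p2=p+R@np.array(row[:3]); R2=R@Ro.from_rotvec(row[3:]).as_matrix(); cmd_set(p2,R2); 
def st():
    s=readout.get_state(); p,R=cmd_get()
    print('t',round(s['time_s'],2),'p',np.round(s['ee_pos'],1),'err',np.round(s['ee_pos']-p,1),'angerr',np.round(np.degrees(Ro.from_matrix(R.T@np.array(s['orientation'])).as_rotvec()),2),'j',np.round(s['joints'],1),'F',np.round(s['force'],1),'T',np.round(s['wrist_torque'],2),'op',round(s['opening'],1))
RYAW=np.radians(13.8); RC=np.array([531.7,56.4,0.])
EX=np.array([np.cos(RYAW),np.sin(RYAW),0]);EY=np.array([-EX[1],EX[0],0]);EZ=np.array([0,0,1.])
c35,s35=np.cos(np.radians(35)),np.sin(np.radians(35))
HINGE=RC+39*EX+114*EZ
ES=-(c35*EX)-s35*EZ   # hinge -> free edge
EN=-s35*EX+c35*EZ     # outward
def hp(s,n,y=0): return HINGE+s*ES+n*EN+y*EY
def toolR(xdir,zdir):
    x=xdir/np.linalg.norm(xdir);z=zdir-x*(zdir@x);z/=np.linalg.norm(z);return np.stack([x,np.cross(z,x),z],1)
E
python3 - <<'E'
from h import *
p,R=cmd_get(); cmd_set(p,R)
st()
T=toolR(-EN,EY); print(T, hp(100,100))
show(hp(100,108),T)
E
```

```text
t 2.2 p [238.6 577.7 222.7] err [0. 0. 0.] angerr [0. 0. 0.] j [61.5 28.1 89.3 -0.  62.6 -6. ] F [-0.1  0.2 -0.2] T [-0.03  0.01  0.06] op 95.1
[[ 5.57019739e-01 -7.95506631e-01 -2.38533458e-01]
 [ 1.36817171e-01 -1.95395169e-01  9.71134280e-01]
 [-8.19152044e-01 -5.73576436e-01  2.83401388e-18]] [434.3215999   32.48157085 138.55756079]
77.5 -385.3 -431.9 -0.6126 -0.1931 -0.5901 | dist 584 ang 50.0
```

Run:
```python
from h import *
show(hp(100,170),toolR(-EN,EY))
```

```text
26.8 -356.7 -452.9 -0.6126 -0.1931 -0.5901 | dist 577 ang 50.0
```

{"api": "play_rows", "payload": {"deltas": "0 -120 -150 -0.2 -0.06 -0.2; 27 -357 -453 -0.6126 -0.1931 -0.5901; 27 -357 -453 -0.6126 -0.1931 -0.5901; 27 -357 -453 -0.6126 -0.1931 -0.5901; 27 -357 -453 -0.6126 -0.1931 -0.5901; 27 -357 -453 -0.6126 -0.1931 -0.5901; 27 -357 -453 -0.6126 -0.1931 -0.5901; 27 -357 -453 -0.6126 -0.1931 -0.5901; 27 -357 -453 -0.6126 -0.1931 -0.5901; 27 -357 -453 -0.6126 -0.1931 -0.5901; 27 -357 -453 -0.6126 -0.1931 -0.5901; 27 -357 -453 -0.6126 -0.1931 -0.5901; 27 -357 -453 -0.6126 -0.1931 -0.5901; 27 -357 -453 -0.6126 -0.1931 -0.5901; 27 -357 -453 -0.6126 -0.1931 -0.5901; 27 -357 -453 -0.6126 -0.1931 -0.5901; 27 -357 -453 -0.6126 -0.1931 -0.5901; 27 -357 -453 -0.6126 -0.1931 -0.5901", "gripper": 1}}

```text
time_s: 4.0
ee_pos: [367.0, 105.7, 213.4]
orientation: [[0.523, -0.82, -0.23], [0.118, -0.198, 0.973], [-0.844, -0.536, -0.007]]
force: [-0.2, 0.5, -0.1]
opening: 0.6
```

Run:
```python
from h import *
apply(27,-357,-453,-0.6126,-0.1931,-0.5901); st()
show(hp(100,75),toolR(-EN,EY)); show(hp(100,13),toolR(-EN,EY))
s=vision.snapshot('side'); cv2.imwrite('pics/s1.png',s['image'])
```

```text
t 4.0 p [367.  105.7 213.4] err [-28.6  83.   17.7] angerr [0.18 0.61 2.57] j [   2.2    0.8  140.5   39.8    8.8 -139.1] F [-0.2  0.5 -0.1] T [-0.02  0.28 -0.01] op 0.6
94.7 0.0 0.3 0.0000 0.0000 0.0000 | dist 95 ang 0.0
156.7 0.0 0.3 0.0000 0.0000 0.0000 | dist 157 ang 0.0
```

View pics/s1.png

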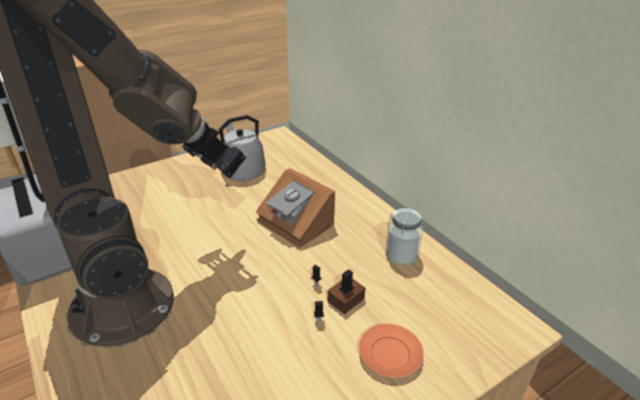

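{"api": "play_rows", "payload": {"deltas": "0 0 0 0 0 0; 0 0 0 0 0 0; 0 0 0 0 0 0; 0 0 0 0 0 0"}}

```text
time_s: 4.45
ee_pos: [366.7, 106.3, 213.0]
orientation: [[0.522, -0.821, -0.23], [0.118, -0.198, 0.973], [-0.845, -0.535, -0.007]]
force: [0.0, -1.3, 0.3]
opening: 0.2
```

Run:
```python
from h import *
st()
```

```text
t 4.45 p [366.7 106.3 213. ] err [-28.9  83.7  17.4] angerr [0.2  0.6  2.63] j [   2.3    0.8  140.5   39.3    8.7 -138.4] F [ 0.  -1.3  0.3] T [-0.04  0.39 -0.03] op 0.2
```

```bash
cat >> h.py <<'E'
def sync():
    s=readout.get_state(); cmd_set(s['ee_pos'],s['orientation'])
E
python3 - <<'E'
from h import *
sync(); show(hp(100,85),toolR(-EN,EY))
E
```

```text
104.5 -1.8 -86.8 -0.0035 -0.0105 -0.0459 | dist 136 ang 2.7
```

{"api": "play_rows", "payload": {"deltas": "50 -1 -40 0 0 -0.02; 104.5 -1.8 -87 -0.0035 -0.0105 -0.0459; 104.5 -1.8 -87 -0.0035 -0.0105 -0.0459; 104.5 -1.8 -87 -0.0035 -0.0105 -0.0459; 104.5 -1.8 -87 -0.0035 -0.0105 -0.0459; 104.5 -1.8 -87 -0.0035 -0.0105 -0.0459; 104.5 -1.8 -87 -0.0035 -0.0105 -0.0459; 104.5 -1.8 -87 -0.0035 -0.0105 -0.0459"}}

```text
time_s: 5.25
ee_pos: [456.5, 66.1, 194.8]
orientation: [[0.512, -0.832, -0.215], [0.092, -0.195, 0.976], [-0.854, -0.519, -0.023]]
force: [-0.4, 1.6, -0.1]
opening: 0.5
```

Run:
```python
from h import *
apply(104.5,-1.8,-87,-0.0035,-0.0105,-0.0459); st()
```

```text
t 5.25 p [456.5  66.1 194.8] err [13.8 31.8 68.5] angerr [0.46 1.86 3.71] j [  -4.3   10.2  132.7   49.2   10.  -153.8] F [-0.4  1.6 -0.1] T [-0.03  0.3   0.02] op 0.5
```

```bash
cat > fit.py <<'E'
from h import *
from scipy.optimize import least_squares
D=[([61.501,28.126,89.318,0,62.55,-6.05],[238.643,577.664,222.661],None)]
np.set_printoptions(precision=3,suppress=True)
s=readout.get_state(); print(s['joints'],s['ee_pos'],s['orientation'])
j=s['joints']
# compose: body frame z along link
def Rj(j,s4=1,s6=1):
    j=np.radians(j)
    return Ro.from_euler('z',j[0]),Ro.from_euler('y',j[1]),Ro.from_euler('y',j[2]),Ro.from_euler('z',s4*j[3]),Ro.from_euler('y',j[4]),Ro.from_euler('z',s6*j[5])
for s4 in(1,-1):
  for s6 in(1,-1):
    R=Ro.identity()
    for r in Rj(j,s4,s6): R=R*r
    M=R.as_matrix(); print(s4,s6); print(M[:,2],'toolx'); print(M)
E
python3 fit.py
```

```text
[  -4.335   10.23   132.722   49.188    9.959 -153.807] [456.515  66.121 194.777] [[ 0.512 -0.832 -0.215]
 [ 0.092 -0.195  0.976]
 [-0.854 -0.519 -0.023]]
1 1
[ 0.512  0.092 -0.854] toolx
[[ 0.215 -0.832  0.512]
 [-0.976 -0.195  0.092]
 [ 0.023 -0.519 -0.854]]
1 -1
[ 0.512  0.092 -0.854] toolx
[[ 0.79  -0.338  0.512]
 [-0.441 -0.893  0.092]
 [ 0.425 -0.299 -0.854]]
-1 1
[ 0.492 -0.169 -0.854] toolx
[[ 0.848  0.199  0.492]
 [ 0.317 -0.933 -0.169]
 [ 0.425  0.299 -0.854]]
-1 -1
[ 0.492 -0.169 -0.854] toolx
[[ 0.359  0.793  0.492]
 [ 0.933 -0.318 -0.169]
 [ 0.023  0.519 -0.854]]
```

```bash
cat > kin.py <<'E'
from h import *
from scipy.optimize import least_squares
def rots(j):
    a=np.radians(j); E=Ro.from_euler
    R1=E('z',a[0]);R2=R1*E('y',a[1]);R3=R2*E('y',a[2]);R6=R3*E('z',a[3])*E('y',a[4])*E('z',a[5])
    return R1,R2,R3,R6
def fk(j,P):
    a1,h,L1,a3,L2,L=P
    R1,R2,R3,R6=rots(j)
    p=R1.apply([a1,0,h])+R2.apply([0,0,L1])+R3.apply([a3,0,L2])+R6.apply([0,0,L])
    M=R6.as_matrix(); return p,np.stack([M[:,2],M[:,1],-M[:,0]],1)
D=[([61.501,28.126,89.318,0,62.55,-6.05],[238.643,577.664,222.661]),
([2.3,.8,140.5,39.3,8.7,-138.4],[366.7,106.3,213.0]),
([-4.335,10.23,132.722,49.188,9.959,-153.807],[456.515,66.121,194.777])]
def fit():
    ext=json.load(open('data.json')) if os.path.exists('data.json') else []
    DD=D+[tuple(e) for e in ext]
    f=lambda P:np.concatenate([fk(j,P)[0]-np.array(p) for j,p in DD])
    r=least_squares(f,[0,350,450,0,450,200]);return r.x,f(r.x)
def rec():
    ext=json.load(open('data.json')) if os.path.exists('data.json') else []
    s=readout.get_state(); ext.append([list(map(float,s['joints'])),list(map(float,s['ee_pos']))]); json.dump(ext,open('data.json','w'))
LIM=np.array([[-177.58, 177.58], [-47.91, 125.51], [2.72, 160], [-65.01, 245.01], [3.68, 167.84], [-153.87, 153.87]])
def ik(p,R,P,seeds=None):
    out=[]
    rng=np.random.default_rng(0)
    sd=[] if seeds is None else list(seeds)
    for j4 in (-40,0,40,90,140,180,220):
        for j6 in (-120,-60,0,60,120):
            sd.append([np.degrees(np.arctan2(p[1],p[0])),15,130,j4,30,j6])
    for s0 in sd:
        def g(j):
            q,M=fk(j,P); return np.concatenate([(q-p),200*Ro.from_matrix(M.T@R).as_rotvec()])
        r=least_squares(g,np.clip(s0,LIM[:,0]+.1,LIM[:,1]-.1),bounds=(LIM[:,0],LIM[:,1]))
        if np.linalg.norm(r.fun)<0.5 and not any(np.abs(r.x-o).max()<1 for o in out): out.append(r.x)
    return out
E
python3 - <<'E'
from kin import *
np.set_printoptions(precision=1,suppress=True)
P,e=fit(); print(P,e)
for s,n in [(48,70),(48,100),(100,13),(100,85)]:
  for sg in (1,-1):
    for ang in (0,45,90,100):
        z=sg*(EY*np.cos(np.radians(ang))+ES*-1*np.sin(np.radians(ang))) # cw
        R=toolR(-EN,z)
        print(s,n,sg,ang,[list(np.round(x,1)) for x in ik(hp(s,n),R,P)])
E
```

```text
[-429.  1077.5  756.6  296.4  935.7  828.2] [ 57.9 -31.4  -0.4   1.3 -12.1   5.9  -0.3   8.   -5.5]
48 70 1 0 [[np.float64(-65.0), np.float64(22.0), np.float64(127.5), np.float64(60.4), np.float64(40.3), np.float64(140.3)]]
48 70 1 45 []
48 70 1 90 [[np.float64(-65.0), np.float64(22.0), np.float64(127.5), np.float64(60.4), np.float64(40.3), np.float64(-129.7)]]
48 70 1 100 [[np.float64(-65.0), np.float64(22.0), np.float64(127.5), np.float64(60.4), np.float64(40.3), np.float64(-119.7)]]
48 70 -1 0 [[np.float64(115.0), np.float64(18.2), np.float64(137.3), np.float64(-51.8), np.float64(45.7), np.float64(-124.8)], [np.float64(-65.0), np.float64(22.0), np.float64(127.5), np.float64(60.4), np.float64(40.3), np.float64(-39.7)]]
48 70 -1 45 [[np.float64(115.0), np.float64(18.2), np.float64(137.3), np.float64(-51.8), np.float64(45.7), np.float64(-79.8)], [np.float64(-65.0), np.float64(22.0), np.float64(127.5), np.float64(60.4), np.float64(40.3), np.float64(5.3)]]
48 70 -1 90 [[np.float64(-65.0), np.float64(22.0), np.float64(127.5), np.float64(60.4), np.float64(40.3), np.float64(50.3)]]
48 70 
[... 2698 characters left out ...]
.4), np.float64(39.1), np.float64(54.0), np.float64(-147.6)]]
100 85 1 100 [[np.float64(-103.3), np.float64(24.4), np.float64(126.4), np.float64(39.1), np.float64(54.0), np.float64(-137.6)]]
100 85 -1 0 [[np.float64(-103.3), np.float64(24.4), np.float64(126.4), np.float64(39.1), np.float64(54.0), np.float64(-57.6)]]
100 85 -1 45 [[np.float64(-103.3), np.float64(24.4), np.float64(126.4), np.float64(39.1), np.float64(54.0), np.float64(-12.6)]]
100 85 -1 90 [[np.float64(-103.3), np.float64(24.4), np.float64(126.4), np.float64(39.1), np.float64(54.0), np.float64(32.4)]]
100 85 -1 100 [[np.float64(-103.3), np.float64(24.4), np.float64(126.4), np.float64(39.1), np.float64(54.0), np.float64(42.4)]]
```

Run:
```python
from kin import *
rec(); sync(); 
z=np.array([np.cos(np.radians(104)),np.sin(np.radians(104)),0])
show(np.array([500,60,280.]),toolR(np.array([0.,0,-1]),z))
```

```text
-51.1 -79.3 -17.3 -0.0210 -0.0299 0.5460 | dist 96 ang 31.4
```

{"api": "play_rows", "payload": {"deltas": "-51 -79 -17 -0.021 -0.03 0.546; -51 -79 -17 -0.021 -0.03 0.546"}}

```text
time_s: 5.45
ee_pos: [479.8, 80.4, 230.8]
orientation: [[0.412, -0.872, -0.264], [0.147, -0.222, 0.964], [-0.899, -0.436, 0.037]]
force: [0.1, 1.0, -1.0]
opening: 0.6
```

```bash
python3 -c "
from kin import *
rec();st()"
```

```text
t 5.45 p [479.8  80.4 230.8] err [23.3 14.3 36. ] angerr [-0.91 -4.41  5.43] j [  -3.8    9.   123.2   23.8   25.6 -128.1] F [ 0.1  1.  -1. ] T [0.02 0.33 0.04] op 0.6
```

{"api": "play_rows", "payload": {"deltas": "-20 -30 -10 -0.015 -0.02 0.2; -20 -30 -10 -0.015 -0.02 0.4"}}

```text
time_s: 5.65
ee_pos: [502.6, 73.4, 265.3]
orientation: [[0.172, -0.944, -0.281], [0.099, -0.267, 0.959], [-0.98, -0.193, 0.048]]
force: [0.3, -0.4, -1.2]
opening: 0.6
```

```bash
python3 -c "
from kin import *
rec();st()"; sed -i 's/a1,h,L1,a3,L2,L=P/a1,h,L1,a3,L2,L,b,c=P/; s/R1.apply(\[a1,0,h\])/R1.apply([a1,b,h])/; s/R6.apply(\[0,0,L\])/R6.apply([0,0,L])+R4.apply([0,c,0])/; s/R1,R2,R3,R6=rots(j)/R1,R2,R3,R6,R4=rots(j)/; s/return R1,R2,R3,R6$/return R1,R2,R3,R6,R3*E("z",a[3])/; s/\[0,350,450,0,450,200\]/[0,350,450,0,450,200,60,0]/' kin.py
python3 - <<'E'
from kin import *
np.set_printoptions(precision=2,suppress=True)
print(*fit())
E
```

```text
t 5.65 p [502.6  73.4 265.3] err [46.1  7.3 70.5] angerr [-2.21 -5.22 20.2 ] j [  -2.4   12.1  108.5    8.    49.9 -113.1] F [ 0.3 -0.4 -1.2] T [0.   0.15 0.05] op 0.6
[  0.98 195.99 586.33  42.91 410.02 263.34  66.24  -0.27] [-0.07  0.01  0.03 -0.06 -0.25 -0.1   0.03  0.09  0.04  0.03  0.09  0.04
  0.02 -0.01  0.01  0.02  0.01 -0.03]
```

```bash
cat > ikscan.py <<'E'
from kin import *
P,e=fit()
fm=lambda L:[' '.join('%.0f'%v for v in x) for x in L]
def zdir(sg,ang): return sg*(EY*np.cos(np.radians(ang))-ES*np.sin(np.radians(ang)))
if __name__=='__main__':
  for s,n in [(48,50),(48,100),(100,13),(100,85)]:
    for sg in (1,-1):
      for ang in (0,90):
        print(s,n,sg,ang,fm(ik(hp(s,n),toolR(-EN,zdir(sg,ang)),P)))
E
python3 ikscan.py
```

```text
48 50 1 0 ['-9 23 134 127 16 124']
48 50 1 90 ['-9 23 134 127 16 -146']
48 50 -1 0 ['-9 23 134 127 16 -56']
48 50 -1 90 ['-9 23 134 127 16 34']
48 100 1 0 ['-10 15 135 101 14 148']
48 100 1 90 ['-10 15 135 101 14 -122']
48 100 -1 0 ['-10 15 135 101 14 -32']
48 100 -1 90 ['-10 15 135 101 14 58']
100 13 1 0 ['-10 32 139 150 27 98']
100 13 1 90 []
100 13 -1 0 ['-10 32 139 150 27 -82']
100 13 -1 90 ['-10 32 139 150 27 8']
100 85 1 0 ['-13 20 142 132 21 113']
100 85 1 90 []
100 85 -1 0 ['-13 20 142 132 21 -67']
100 85 -1 90 ['-13 20 142 132 21 23']
```

Run:
```python
from ikscan import *
sync()
c=HINGE-95.5*EX
R=toolR(np.array([0.,0,-1]),EY)
for zt in (115,75,57):
    p=np.array([c[0],c[1],zt+8]); print(p,fm(ik(p,R,P))); show(p,R)
```

```text
[476.83091319  42.92285965 123.        ] ['-3 25 116 0 40 -107']
132.0 59.9 -28.8 0.0394 0.0520 0.1933 | dist 148 ang 11.7
[476.83091319  42.92285965  83.        ] ['-3 29 118 -0 34 -107']
171.2 67.6 -30.7 0.0394 0.0520 0.1933 | dist 187 ang 11.7
[476.83091319  42.92285965  65.        ] ['-3 30 118 -0 31 -107']
188.8 71.1 -31.5 0.0394 0.0520 0.1933 | dist 204 ang 11.7
```

{"api": "play_rows", "payload": {"deltas": "40 20 -10 0.0394 0.052 0.1933; 80 40 -20 0.0394 0.052 0.1933; 120 55 -26 0.0394 0.052 0.1933; 132 60 -29 0.0394 0.052 0.1933; 132 60 -29 0.0394 0.052 0.1933; 132 60 -29 0.0394 0.052 0.1933"}}

```text
time_s: 6.25
ee_pos: [476.6, 44.3, 120.5]
orientation: [[0.001, -0.971, -0.24], [0.004, -0.24, 0.971], [-1.0, -0.002, 0.003]]
force: [0.6, -0.0, -0.3]
opening: 0.2
```

Run:
```python
from ikscan import *
apply(132,60,-29,0.0394,0.052,0.1933);st()
s=vision.snapshot('side'); cv2.imwrite('pics/s2.png',cv2.resize(s['image'][120:280,180:400],None,fx=3.5,fy=3.5,interpolation=cv2.INTER_CUBIC))
```

```text
t 6.25 p [476.6  44.3 120.5] err [-0.3  1.6 -2.5] angerr [-0.09 -0.2  -0.12] j [  -2.7   24.8  115.8    0.3   39.3 -106.9] F [ 0.6 -0.  -0.3] T [0.06 0.07 0.06] op 0.2
```

View pics/s2.png

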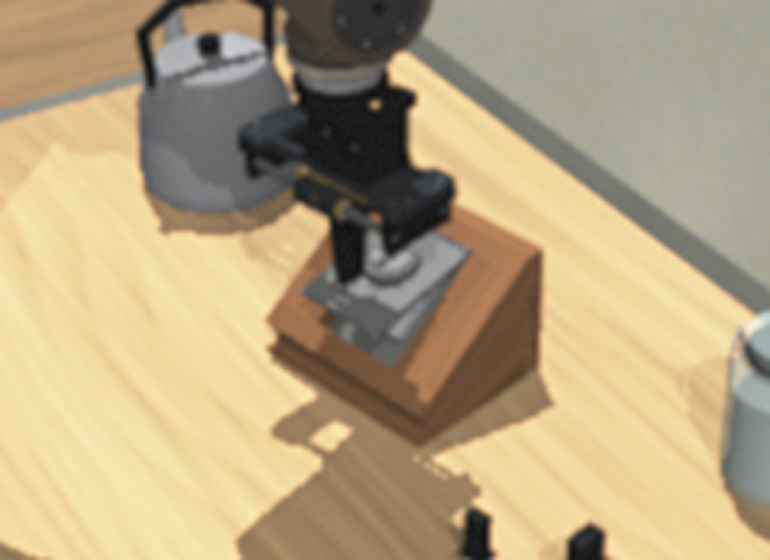

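{"api": "play_rows", "payload": {"deltas": "6 0 0 0 0 0; 12 0 0 0 0 0; 18 0 0 0 0 0; 24 0 0 0 0 0; 30 0 0 0 0 0; 36 0 0 0 0 0; 42 0 0 0 0 0; 48 0 0 0 0 0; 48 0 0 0 0 0; 48 0 0 0 0 0"}}

```text
time_s: 7.3
ee_pos: [476.2, 44.3, 71.6]
orientation: [[-0.0, -0.971, -0.24], [0.004, -0.24, 0.971], [-1.0, -0.001, 0.004]]
force: [-0.1, 0.0, -0.5]
opening: 0.5
```

Run:
```python
from ikscan import *
sync();st()
s=vision.snapshot('side'); cv2.imwrite('pics/s3.png',cv2.resize(s['image'][120:280,180:400],None,fx=3.5,fy=3.5,interpolation=cv2.INTER_CUBIC))
```

```text
t 7.3 p [476.2  44.3  71.6] err [0. 0. 0.] angerr [0. 0. 0.] j [  -2.7   29.7  118.1    0.4   32.2 -107. ] F [-0.1  0.  -0.5] T [0.02 0.06 0.05] op 0.5
```

View pics/s3.png

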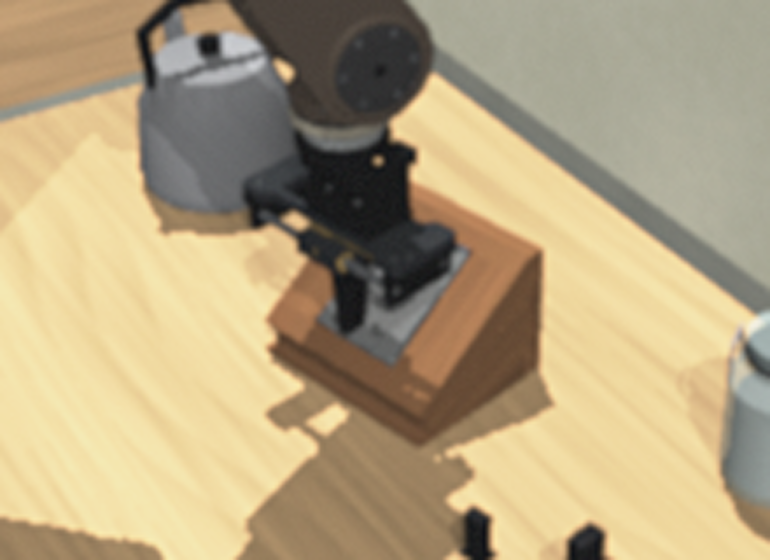

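{"api": "play_rows", "payload": {"deltas": "1 0 0 0 0 0; 2 0 0 0 0 0; 3 0 0 0 0 0; 4 0 0 0 0 0; 5 0 0 0 0 0; 5 0 0 0 0 0"}}

```text
time_s: 7.95
ee_pos: [476.3, 44.3, 66.7]
orientation: [[0.0, -0.971, -0.24], [0.004, -0.24, 0.971], [-1.0, -0.001, 0.004]]
force: [-0.0, 0.5, 1.6]
opening: 0.2
```

{"api": "play_rows", "payload": {"deltas": "0.5 0 0 0 0 0; 1 0 0 0 0 0; 1.5 0 0 0 0 0; 2 0 0 0 0 0; 2 0 0 0 0 0"}}

```text
time_s: 8.45
ee_pos: [476.6, 44.3, 65.1]
orientation: [[0.001, -0.971, -0.24], [0.004, -0.24, 0.971], [-1.0, -0.002, 0.003]]
force: [-0.2, 0.5, 7.7]
opening: 0.3
```

{"api": "play_rows", "payload": {"deltas": "0.7 0 0 0 0 0; 1.4 0 0 0 0 0; 1.4 0 0 0 0 0; 1.4 0 0 0 0 0"}}

```text
time_s: 8.85
ee_pos: [476.9, 44.4, 64.5]
orientation: [[0.003, -0.971, -0.24], [0.004, -0.24, 0.971], [-1.0, -0.003, 0.003]]
force: [-2.3, 1.1, 17.3]
opening: 0.2
```

{"api": "play_rows", "payload": {"deltas": "-40 0 0 0 0 0; -90 0 0 0.15 0 0; -120 0 -50 0.3 0 0; -120 0 -100 0.45 0 0; -120 0 -150 0.6 0 0; -120 0 -150 0.75 0 0; -120 0 -150 0.9 0 0; -120 0 -150 1.05 0 0; -120 0 -150 1.2 0 0; -120 0 -150 1.35 0 0; -120 0 -150 1.5 0 0; -120 0 -150 1.5 0 0; -120 0 -150 1.5 0 0", "gripper": 0.5}}

```text
time_s: 10.15
ee_pos: [512.2, -101.7, 182.8]
orientation: [[0.0, -0.312, 0.95], [0.004, 0.95, 0.312], [-1.0, 0.004, 0.001]]
force: [0.4, -0.2, 0.4]
opening: 47.7
```

Run:
```python
from ikscan import *
np.set_printoptions(precision=2,suppress=True)
sync();st()
for c in ['side','top']:
    s=vision.snapshot(c); np.savez('pics/%s4.npz'%c,w=cloud(s),img=s['image'])
    for l in ['radio','hatch_hinge','hatch_edge','lock_slot','key','stand_hole0']:
        print(c,l,[(round(d['p'],2),np.array(d['position'])) for d in mark_of(l,c)][:1])
    save(s,'%s4.png'%c)
    x,y,w_,h_=(250,160,100,80) if c=='side' else (255,165,90,80)
    cv2.imwrite('pics/%s4z.png'%c,cv2.resize(s['image'][y:y+h_,x:x+w_],None,fx=7,fy=7,interpolation=cv2.INTER_CUBIC))
    w=cloud(s); d=w-HINGE; S=d@ES;N=d@EN;Y=d@EY
    for nm,m in [('face',(abs(Y)<38)&(S>76)&(S<104)),('face2',(abs(Y)<40)&(S>4)&(S<20)),('collar/lock',(abs(Y)**2+(S-48)**2<22**2)),('lockc',(abs(Y)**2+(S-48)**2<12**2)),('frame',(abs(Y)>52)&(abs(Y)<88)&(S>0)&(S<110)),('lip',(abs(Y)<40)&(S>108)&(S<114))]:
        q=N[m&(abs(N)<40)]; print(nm,len(q),np.percentile(q,[10,50,90]) if len(q) else '')
print('pred',hp(115,5),hp(48,10))
```

```text
t 10.15 p [ 512.2 -101.7  182.8] err [0. 0. 0.] angerr [0. 0. 0.] j [-18.6  22.6 106.3   0.3  51.1 -37. ] F [ 0.4 -0.2  0.4] T [-0.04  0.05  0.04] op 47.7
side radio [(0.63, array([531.1,  58.1,  -2. ]))]
side hatch_hinge [(0.87, array([569. ,  67.8, 115.1]))]
side hatch_edge [(0.81, array([475.1,  42.8,  48.9]))]
side lock_slot [(0.54, array([527.9,  57.7,  91.3]))]
side key [(0.76, array([ 476.6, -285.1,   10.8]))]
side stand_hole0 [(0.86, array([ 476.1, -284.9,   39.1]))]
face 196 [0.15 3.16 6.1 ]
face2 0 
collar/lock 143 [ 5.81 11.22 14.  ]
lockc 43 [ 3.82 10.94 14.  ]
frame 619 [-1.87  1.11  4.22]
lip 49 [-3.88  5.17  8.26]
top radio [(0.15, array([524.4,  53.9,  97.2]))]
top hatch_hinge [(0.83, array([568.4,  63.5, 112.1]))]
top hatch_edge [(0.87, array([474.6,  41.1,  52.5]))]
top lock_slot [(0.39, array([522.6,  56.6,  96.6]))]
top key [(0.6, array([ 473.8, -280.3,   15. ]))]
top stand_hole0 [(0.67, array([ 477.3, -287.1,   36.8]))]
face 220 [-0.5   2.23  4.46]
face2 145 [-0.11  2.13  4.61]
collar/lock 166 [ 2.83  9.61 12.49]
lockc 51 [ 1.31  8.58 12.64]
frame 826 [-2.02  0.11  2.33]
lip 47 [0.43 2.79 5.5 ]
pred [475.31  42.55  52.13] [525.82  54.96  94.66]
```

View pics/side4z.png

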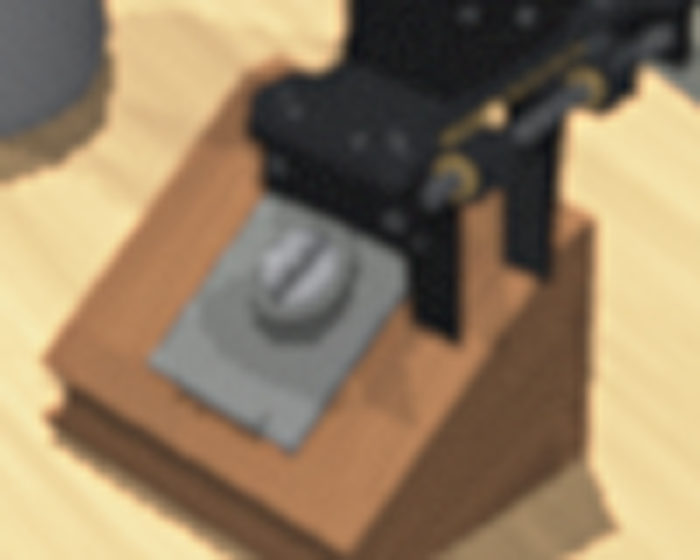

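View pics/top4z.png

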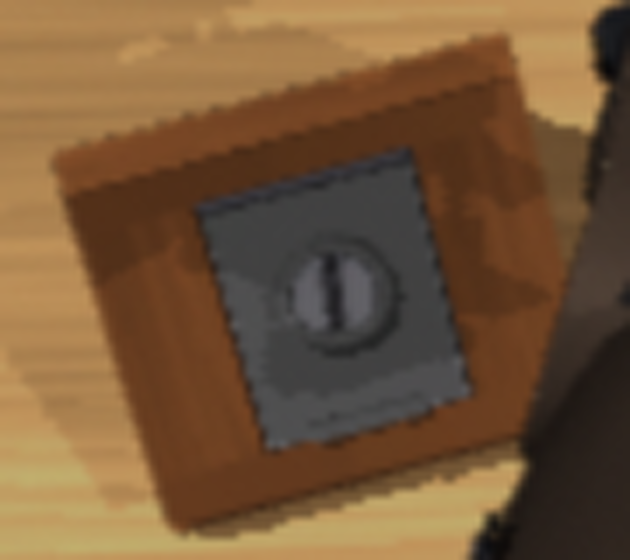

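```bash
cat > rect.py <<'E'
from h import *
def rect(s,n=9,k=10,half=30,s0=48):
    # plane image: col = Y from +half.. (left=+Y), row = S
    g=np.arange(-half,half,1/k); YY,SS=np.meshgrid(-g,g+s0)
    P=HINGE+SS[...,None]*ES+YY[...,None]*EY+n*EN
    uv=proj(s,P.reshape(-1,3)).reshape(*YY.shape,2).astype(np.float32)
    return cv2.remap(s['image'],uv[...,0],uv[...,1],cv2.INTER_CUBIC)
E
python3 - <<'E'
from rect import *
ims=[]
for c in ['side','top']:
    s=vision.snapshot(c); a=rect(s); 
    cv2.imwrite('pics/r_%s.png'%c,a); 
    b=a.copy(); cv2.circle(b,(300,300),170,(0,0,255),1); cv2.circle(b,(300,300),240,(0,255,0),1); ims.append(cv2.resize(b,None,fx=.65,fy=.65))
cv2.imwrite('pics/rect4.png',np.hstack(ims))
E
```

```text
(no output)
```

View pics/rect4.png

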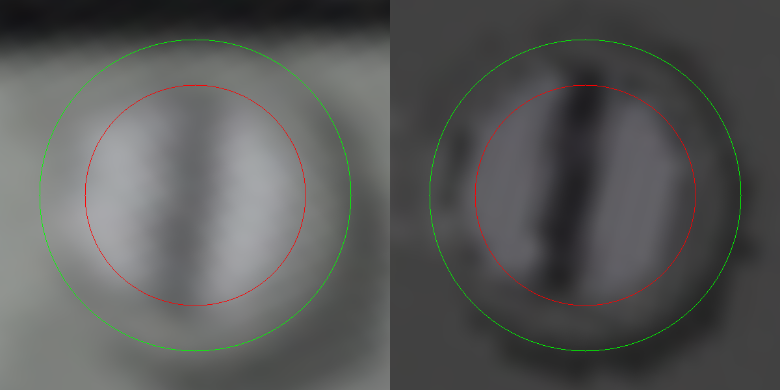

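Run:
```python
from h import *
for c in ['side','top']:
    a=cv2.cvtColor(cv2.imread('pics/r_%s.png'%c),cv2.COLOR_BGR2GRAY).astype(float)
    a=cv2.GaussianBlur(a,(0,0),8)
    xs=[];ys=[]
    for r in range(180,430,10):
        seg=a[r,210:390]; base=np.percentile(seg,75); w=np.clip(base-15*(c=='top')-5-seg,0,None)
        w[:20]=0; w[-20:]=0
        if w.sum()<5: continue
        xs.append((w*np.arange(210,390)).sum()/w.sum()); ys.append(r)
    p=np.polyfit(ys,xs,1,w=None); print(c,'angle cw deg',np.degrees(np.arctan(-p[0])),'center Y',-(np.polyval(p,300)-300)/10)
    print(np.round(xs))
```

```text
side angle cw deg 6.33331653142795 center Y 1.2099440518844857
[302. 301. 299. 297. 294. 293. 292. 293. 293. 293. 293. 293. 292. 289.
 286. 284. 281. 279. 279. 279. 278. 278. 278. 277. 275.]
top angle cw deg 7.074902325389652 center Y 2.3478018335922513
[292. 290. 287. 285. 283. 283. 284. 285. 285. 284. 283. 281. 279. 276.
 273. 270. 268. 267. 266. 267. 267. 267. 266. 264. 261.]
```

Run:
```python
from rect import *
ims=[]
for c in ['side','top']:
    s=vision.snapshot(c); a=rect(s,n=2,k=5,half=75,s0=60)
    for v in (-44,44): cv2.line(a,(int((75-v)*5),0),(int((75-v)*5),749),(0,255,0),1)
    for v in (0,115): cv2.line(a,(0,int((v-60+75)*5)),(749,int((v-60+75)*5)),(0,0,255),1)
    ims.append(cv2.resize(a,(400,400),interpolation=cv2.INTER_AREA))
cv2.imwrite('pics/rect5.png',np.hstack(ims))
```

```text
(no output)
```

View pics/rect5.png

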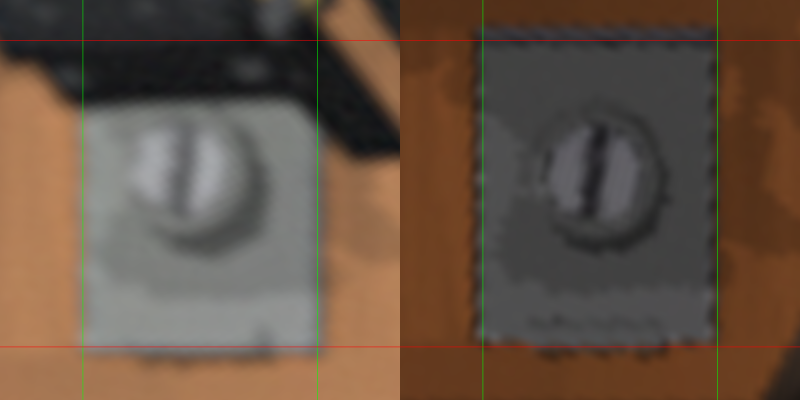

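Run:
```python
from ikscan import *
yaw=np.radians(11.3-90); z=np.array([np.cos(yaw),np.sin(yaw),0]); R=toolR(np.array([0,0,-1.]),z)
for h in (140,61):
    p=np.array([476,-285.5,h]); print(fm(ik(p,R,P))); show(p,R)
```

```text
['-38 28 104 -0 47 41']
42.1 -163.5 -91.8 1.6913 -0.0020 -0.0039 | dist 192 ang 96.9
['-38 35 108 -0 37 41']
121.1 -163.7 -91.9 1.6913 -0.0020 -0.0039 | dist 223 ang 96.9
```

{"api": "play_rows", "payload": {"deltas": "20 -40 -25 0.15 0 0; 42 -80 -50 0.3 0 0; 42 -125 -75 0.45 0 0; 42 -163.5 -92 0.6 0 0; 42 -163.5 -92 0.75 0 0; 42 -163.5 -92 0.9 0 0; 42 -163.5 -92 1.05 0 0; 42 -163.5 -92 1.2 0 0; 42 -163.5 -92 1.35 0 0; 42 -163.5 -92 1.5 0 0; 42 -163.5 -92 1.6913 -0.002 -0.004; 42 -163.5 -92 1.6913 -0.002 -0.004; 42 -163.5 -92 1.6913 -0.002 -0.004; 42 -163.5 -92 1.6913 -0.002 -0.004"}}

```text
time_s: 12.45
ee_pos: [475.1, -285.5, 140.2]
orientation: [[0.0, 0.981, 0.193], [-0.0, 0.193, -0.981], [-1.0, 0.0, 0.0]]
force: [-0.2, 0.7, -1.1]
opening: 47.1
```

Run:
```python
from ikscan import *
sync();st()
yaw=np.radians(11.3-90); z=np.array([np.cos(yaw),np.sin(yaw),0]); R=toolR(np.array([0,0,-1.]),z)
show(np.array([476,-285.5,61]),R)
for c,b in [('side',(290,200,110,120)),('top',(370,180,90,80))]:
    s=vision.snapshot(c);x,y,w,h=b
    im=s['image'].copy()
    cv2.imwrite('pics/%s6.png'%c,cv2.resize(im[y:y+h,x:x+w],None,fx=5,fy=5,interpolation=cv2.INTER_CUBIC))
```

```text
t 12.45 p [ 475.1 -285.5  140.2] err [0. 0. 0.] angerr [0. 0. 0.] j [-37.8  28.2 104.4   0.   47.4  41. ] F [-0.2  0.7 -1.1] T [-0.04  0.19 -0.03] op 47.1
79.2 0.8 0.2 -0.0030 0.0002 -0.0002 | dist 79 ang 0.2
```

View pics/side6.png

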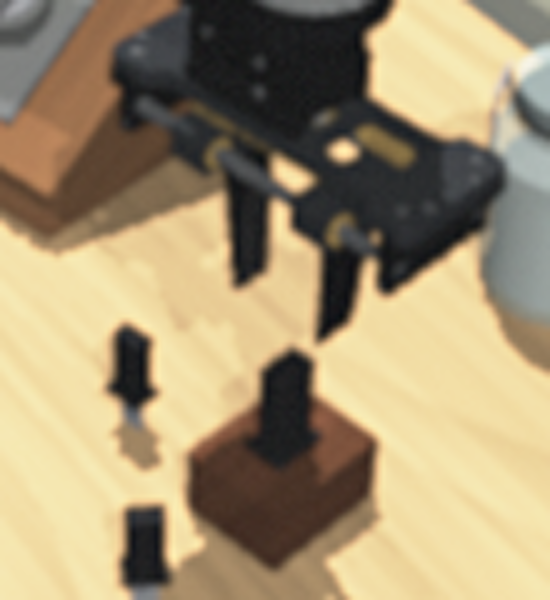

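{"api": "play_rows", "payload": {"deltas": "20 0.8 0 0 0 0; 40 0.8 0 0 0 0; 60 0.8 0 0 0 0; 75 0.8 0 0 0 0; 79.2 0.8 0 0 0 0; 79.2 0.8 0 0 0 0; 79.2 0.8 0 0 0 0"}}

```text
time_s: 13.25
ee_pos: [476.2, -285.5, 61.6]
orientation: [[0.001, 0.981, 0.192], [-0.001, 0.192, -0.981], [-1.0, 0.001, 0.001]]
force: [0.1, 0.3, 0.7]
opening: 47.6
```

{"api": "play_rows", "payload": {"deltas": "0 0 0 0 0 0; 0 0 0 0 0 0; 0 0 0 0 0 0; 0 0 0 0 0 0; 0 0 0 0 0 0", "gripper": 1, "newtons": 15}}

```text
time_s: 13.75
ee_pos: [476.0, -285.4, 61.1]
orientation: [[0.0, 0.982, 0.191], [-0.0, 0.191, -0.982], [-1.0, 0.0, 0.0]]
force: [-0.2, -0.2, 0.2]
opening: 16.0
```

Run:
```python
from ikscan import *
sync();st()
```

```text
t 13.75 p [ 476.  -285.4   61.1] err [0. 0. 0.] angerr [0. 0. 0.] j [-37.8  34.9 107.7   0.   37.3  41.2] F [-0.2 -0.2  0.2] T [0.06 0.24 0.02] op 16.0
```

{"api": "play_rows", "payload": {"deltas": "0 0 0 0 0 0; 0 0 0 0 0 0; -15 0 0 0 0 0; -40 0 0 0 0 0; -80 0 0 0 0 0; -120 0 0 0 0 0; -150 0 0 0 0 0; -150 0 0 0 0 0; -150 0 0 0 0 0", "newtons": 40}}

```text
time_s: 14.65
ee_pos: [475.7, -285.2, 210.9]
orientation: [[0.001, 0.982, 0.191], [-0.0, 0.191, -0.982], [-1.0, 0.001, 0.001]]
force: [-0.2, 0.8, -1.6]
opening: 15.8
```

Run:
```python
from ikscan import *
sync();st()
np.set_printoptions(precision=1,suppress=True)
st_=readout.get_state();p=st_['ee_pos'];R=st_['orientation']
for c,b in [('side',(290,170,110,120)),('top',(370,180,90,80))]:
    s=vision.snapshot(c);x,y,w,h=b
    im=s['image'].copy()
    print(c,[(round(d['p'],2),R.T@(np.array(d['position'])-p)) for d in mark_of('key',c)])
    u=proj(s,[p+R@np.array([49.1,a,0]) for a in(-9,0,9)]); print(u)
    big=cv2.resize(im[y:y+h,x:x+w],None,fx=5,fy=5,interpolation=cv2.INTER_CUBIC)
    for q in u: cv2.circle(big,(int((q[0]-x+.5)*5),int((q[1]-y+.5)*5)),3,(0,0,255),-1)
    cv2.imwrite('pics/%s7.png'%c,big)
```

```text
t 14.65 p [ 475.7 -285.2  210.9] err [0. 0. 0.] angerr [0. 0. 0.] j [-37.8  23.1 100.1   0.   56.7  41.2] F [-0.2  0.8 -1.6] T [-0.04  0.2  -0.05] op 15.8
side [(0.57, array([52.4,  0.5, -0.9])), (0.56, array([208. , -14.2, -88.7])), (0.55, array([209.2, -94.4,  -1.8]))]
[[345.9 252.6]
 [348.5 250.9]
 [351.1 249.1]]
top [(0.62, array([206.9, -15.4, -89.6]))]
[[431.1 221.2]
 [430.1 217.9]
 [429.2 214.6]]
```

View pics/side7.png

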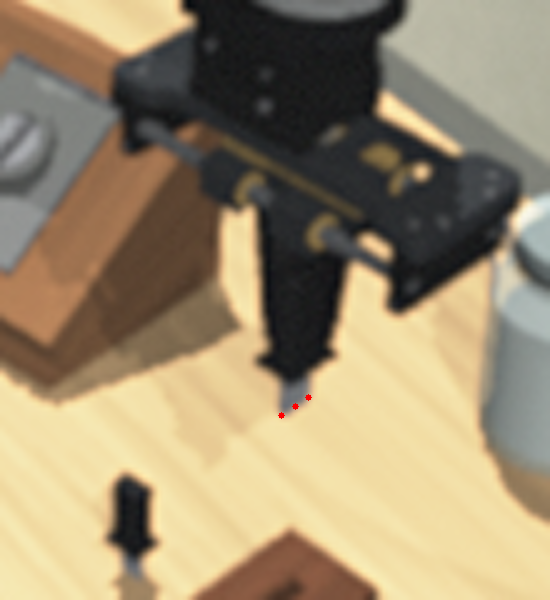

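```bash
cat > path.py <<'E'
from ikscan import *
from scipy.spatial.transform import Slerp
def sim(p0,R0,p1,R1,j,n=12):
    sl=Slerp([0,1],Ro.from_matrix([R0,R1]))
    for t in np.linspace(0,1,n+1)[1:]:
        p=p0+(p1-p0)*t;R=sl(t).as_matrix()
        def g(x):
            q,M=fk(x,P); return np.concatenate([(q-p),200*Ro.from_matrix(M.T@R).as_rotvec()])
        r=least_squares(g,np.clip(j,LIM[:,0]+.01,LIM[:,1]-.01),bounds=(LIM[:,0],LIM[:,1]))
        j=r.x; print('%.2f'%t,np.round(j),'res %.1f'%np.linalg.norm(r.fun))
    return j
E
python3 - <<'E'
from path import *
p,R=cmd_get(); j=readout.get_state()['joints']
T=toolR(-EN,zdir(-1,6.7))
for n in (85,130):
    sim(p,R,hp(48,n,.7),T,j); show(hp(48,n,.7),T)
# two-stage
D=toolR(np.array([0,0,-1.]),-EY); q=np.array([440,40,250.])
print('two'); j2=sim(p,R,q,D,j,6); sim(q,D,hp(48,85,.7),T,j2)
E
```

```text
0.08 [-37.  22. 104.   3.  53.  41.] res 0.0
0.17 [-35.  20. 107.   6.  49.  41.] res 0.0
0.25 [-34.  19. 110.   9.  45.  40.] res 0.0
0.33 [-32.  18. 113.  13.  41.  39.] res 0.0
0.42 [-30.  17. 116.  17.  37.  38.] res 0.0
0.50 [-28.  16. 119.  22.  33.  36.] res 0.0
0.58 [-26.  16. 122.  28.  29.  32.] res 0.0
0.67 [-23.  16. 125.  36.  25.  28.] res 0.0
0.75 [-20.  16. 128.  46.  20.  20.] res 0.0
0.83 [-17.  16. 130.  61.  17.   8.] res 0.0
0.92 [-14.  17. 133.  83.  14. -10.] res 0.0
1.00 [-10.  18. 135. 110.  14. -34.] res 0.0
54.7 71.2 -322.9 0.0667 0.0509 0.6084 | dist 335 ang 35.2
0.08 [-37.  21. 104.   3.  53.  41.] res 0.0
0.17 [-36.  20. 107.   6.  50.  40.] res 0.0
0.25 [-34.  18. 110.   9.  47.  40.] res 0.0
0.33 [-33.  17. 113.  13.  43.  39.] res 0.0
0.42 [-31.  15. 116.  17.  39.  37.] res 0.0
0.50 [-29.  14. 119.  21.  36.  36.] res 0.0
0.58 [-27.  13. 122.  26.  32.  33.] res 0.0
0.67 [-25.  12. 125.  32.  28.  30.] res 0.0
0.75 [-22.  11. 128.  39.  24.  26.] res 0.0
0.83 [-19.  11. 130.  49.  21.  19.] res 0.0
0.92 [-16.  11. 133.  63.  17.   9.] res 0.0
1.00 [-
[... 209 characters left out ...]
.  -0.  55.  55.] res 0.0
0.67 [-17.  13. 111.  -0.  56.  60.] res 0.0
0.83 [-10.  12. 112.  -0.  56.  66.] res 0.0
1.00 [ -3.  11. 111.   0.  57.  73.] res 0.0
0.08 [ -4.  11. 113.   1.  53.  72.] res 0.0
0.17 [ -4.  11. 115.   3.  49.  71.] res 0.0
0.25 [ -5.  11. 117.   5.  44.  70.] res 0.0
0.33 [ -6.  11. 119.   7.  40.  68.] res 0.0
0.42 [ -6.  11. 121.   9.  35.  66.] res 0.0
0.50 [ -7.  11. 123.  13.  30.  62.] res 0.0
0.58 [ -7.  12. 125.  18.  25.  58.] res 0.0
0.67 [ -8.  13. 127.  25.  21.  51.] res 0.0
0.75 [ -8.  13. 129.  37.  17.  39.] res 0.0
0.83 [ -9.  15. 131.  56.  13.  20.] res 0.0
0.92 [ -9.  16. 133.  84.  12.  -7.] res 0.0
1.00 [-10.  18. 135. 110.  14. -34.] res 0.0
```

{"api": "play_rows", "payload": {"deltas": "2 5 -35 0.0074 0.0057 0.0676; 4 10 -71 0.0148 0.0113 0.1352; 6 15 -107 0.0222 0.017 0.2028; 8 20 -143 0.0296 0.0226 0.2704; 10 25 -179 0.037 0.0283 0.338; 12 30 -214 0.0445 0.0339 0.4056; 13 34 -240 0.05 0.038 0.456; 14.5 37 -265 0.0548 0.0418 0.5; 16 40 -285 0.059 0.045 0.54; 17 43 -303 0.063 0.048 0.575; 17.8 45.5 -321.6 0.0667 0.0509 0.6084; 17.8 45.5 -321.6 0.0667 0.0509 0.6084; 17.8 45.5 -321.6 0.0667 0.0509 0.6084; 17.8 45.5 -321.6 0.0667 0.0509 0.6084"}}

```text
time_s: 16.25
ee_pos: [459.3, 38.5, 193.0]
orientation: [[0.556, 0.818, 0.144], [0.137, 0.081, -0.987], [-0.82, 0.569, -0.067]]
force: [-0.5, 0.1, -0.4]
opening: 16.1
```

Run:
```python
from path import *
apply(17.8,45.5,-321.6,0.0667,0.0509,0.6084);st();sync()
T=toolR(-EN,zdir(-1,6.7)); show(hp(48,85,.7),T)
```

```text
t 16.25 p [459.3  38.5 193. ] err [ 0.5 -0.7  0.1] angerr [-0.02 -0.01 -0.07] j [-11.7  10.8 134.9  81.9  14.4  -6.4] F [-0.5  0.1 -0.4] T [-0.16  0.52 -0.02] op 16.1
44.9 -0.3 -0.8 0.0004 0.0001 0.0011 | dist 45 ang 0.1
```

Excellent tracking. Down to 15–25 mm above the slot and inspect.

{"api": "play_rows", "payload": {"deltas": "8 0 0 0 0 0; 16 0 -0.2 0 0 0; 24 -0.2 -0.4 0 0 0; 32 -0.3 -0.6 0 0 0; 40 -0.3 -0.8 0 0 0; 45 -0.3 -0.8 0 0 0; 45 -0.3 -0.8 0 0 0; 45 -0.3 -0.8 0 0 0; 45 -0.3 -0.8 0 0 0"}}

```text
time_s: 17.15
ee_pos: [483.8, 45.7, 156.4]
orientation: [[0.557, 0.818, 0.144], [0.137, 0.08, -0.987], [-0.819, 0.57, -0.067]]
force: [-0.5, -0.0, -0.7]
opening: 16.1
```

```bash
cat > look.py <<'E'
from path import *
import sys
tag=sys.argv[1]
sync();st()
st_=readout.get_state();p=st_['ee_pos'];R=st_['orientation']
d=p-HINGE;print('S,Y,N',d@ES,d@EY,d@EN,'ang err vs EN',np.degrees(np.arccos(np.clip(-R[:,0]@EN,-1,1))),'zang',np.degrees(np.arctan2(R[:,2]@ES,-R[:,2]@EY)))
out=[]
for c in ('side','top'):
    s=vision.snapshot(c)
    q0=proj(s,p+R@np.array([55,0,0]))[0]
    x,y=int(q0[0])-40,int(q0[1])-40
    x=max(x,0);y=max(y,0)
    big=cv2.resize(s['image'][y:y+80,x:x+80],None,fx=5,fy=5,interpolation=cv2.INTER_CUBIC)
    def dr(pts,col):
        u=proj(s,pts)
        for q in u: cv2.circle(big,(int((q[0]-x+.5)*5),int((q[1]-y+.5)*5)),2,col,-1)
    if len(sys.argv)>2:
        dr([p+R@np.array([49.1,a,0]) for a in(-9,0,9)],(0,0,255))
    out.append(big)
cv2.imwrite('pics/%s.png'%tag,np.hstack(out))
E
python3 look.py l8; python3 look.py l8d 1
```

```text
t 17.15 p [483.8  45.7 156.4] err [0. 0. 0.] angerr [0. 0. 0.] j [ -9.6  17.5 134.7 110.1  14.1 -33.5] F [-0.5 -0.  -0.7] T [-0.13  0.48 -0.01] op 16.1
S,Y,N 47.87751293402874 1.023761391457934 85.259407888168 ang err vs EN 0.003254407414899687 zang 6.718121695480703
t 17.25 p [483.7  45.8 156.4] err [0. 0. 0.] angerr [0. 0. 0.] j [ -9.6  17.5 134.7 110.2  14.1 -33.6] F [-0.4  0.2 -0.4] T [-0.16  0.53 -0.03] op 15.7
S,Y,N 47.827122181821366 1.1550823292902697 85.2910304019091 ang err vs EN 0.009934039605047157 zang 6.7071951130978595
```

View pics/l8.png

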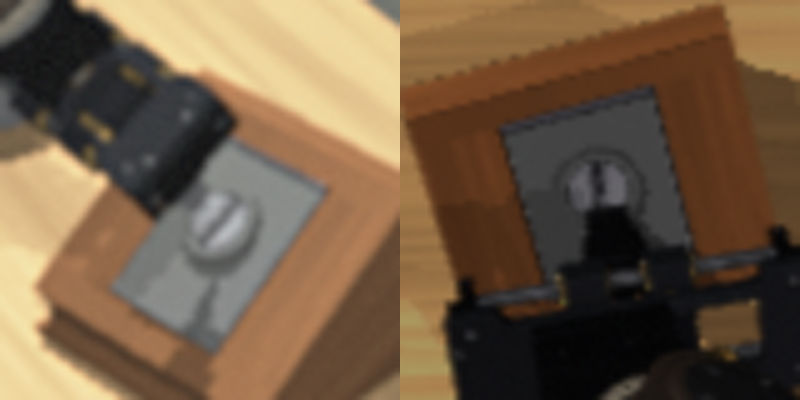

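View pics/l8d.png

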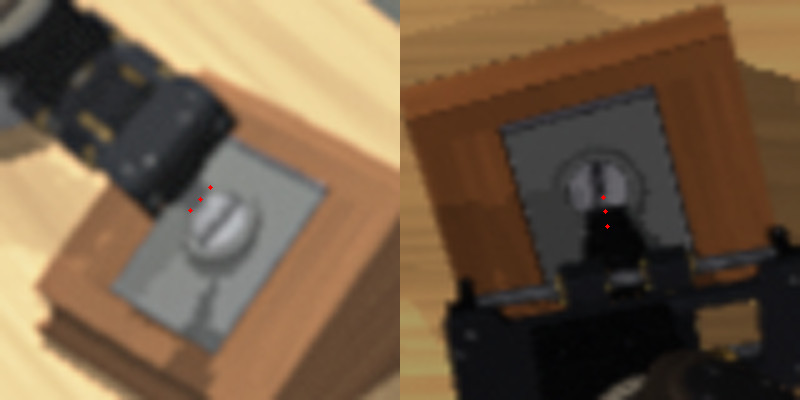

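{"api": "play_rows", "payload": {"deltas": "5 0 0 0 0 0; 10 0 0 0 0 0; 15 0 0 0 0 0; 20 0 0 0 0 0; 20 0 0 0 0 0; 20 0 0 0 0 0"}}

```text
time_s: 17.95
ee_pos: [494.7, 48.8, 139.8]
orientation: [[0.557, 0.818, 0.144], [0.137, 0.081, -0.987], [-0.819, 0.569, -0.067]]
force: [0.1, 0.1, -0.6]
opening: 15.8
```

```bash
python3 look.py l9
```

```text
t 17.95 p [494.7  48.8 139.8] err [0. 0. 0.] angerr [0. 0. 0.] j [ -8.8  20.5 134.3 120.4  14.8 -43.4] F [ 0.1  0.1 -0.6] T [-0.13  0.48  0.03] op 15.8
S,Y,N 48.065987481037915 1.4145730205508296 65.15438717613968 ang err vs EN 0.0336437417500083 zang 6.706446111992377
```

View pics/l9.png

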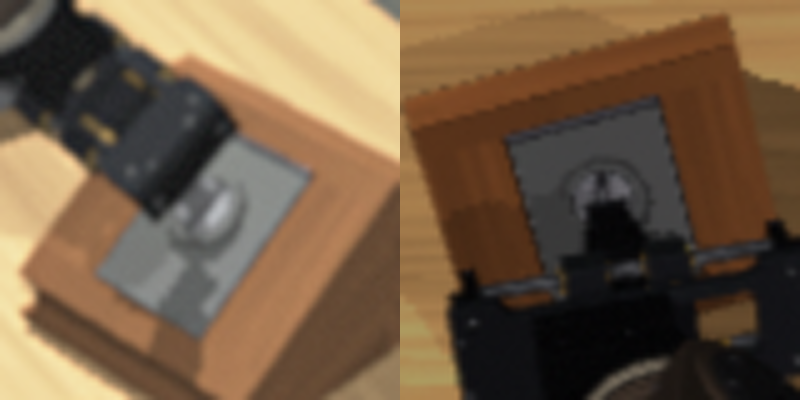

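{"api": "play_rows", "payload": {"deltas": "1 0 0 0 0 0; 2 0 0 0 0 0; 3 0 0 0 0 0; 4 0 0 0 0 0; 5 0 0 0 0 0; 5 0 0 0 0 0"}}

```text
time_s: 18.65
ee_pos: [497.7, 49.4, 135.5]
orientation: [[0.557, 0.818, 0.144], [0.137, 0.081, -0.987], [-0.819, 0.569, -0.067]]
force: [-0.3, -0.3, -0.4]
opening: 16.1
```

{"api": "play_rows", "payload": {"deltas": "1 0 0 0 0 0; 2 0 0 0 0 0; 2 0 0 0 0 0"}}

```text
time_s: 18.95
ee_pos: [498.8, 49.7, 133.9]
orientation: [[0.557, 0.818, 0.144], [0.137, 0.081, -0.987], [-0.819, 0.569, -0.067]]
force: [0.8, 0.6, -0.2]
opening: 15.8
```

{"api": "play_rows", "payload": {"deltas": "1 0 0 0 0 0; 2 0 0 0 0 0; 2 0 0 0 0 0"}}

```text
time_s: 19.25
ee_pos: [499.9, 50.0, 132.3]
orientation: [[0.557, 0.818, 0.144], [0.137, 0.081, -0.987], [-0.819, 0.569, -0.067]]
force: [0.3, 0.5, -0.2]
opening: 15.7
```

```bash
python3 look.py l10
```

```text
t 19.25 p [499.9  50.  132.3] err [0. 0. 0.] angerr [0. 0. 0.] j [ -8.5  21.9 134.  124.5  15.3 -47.3] F [ 0.3  0.5 -0.2] T [-0.12  0.51 -0.03] op 15.7
S,Y,N 48.018445257657056 1.3360589649784385 55.93610371890566 ang err vs EN 0.024781798723557576 zang 6.712423833613957
```

View pics/l10.png

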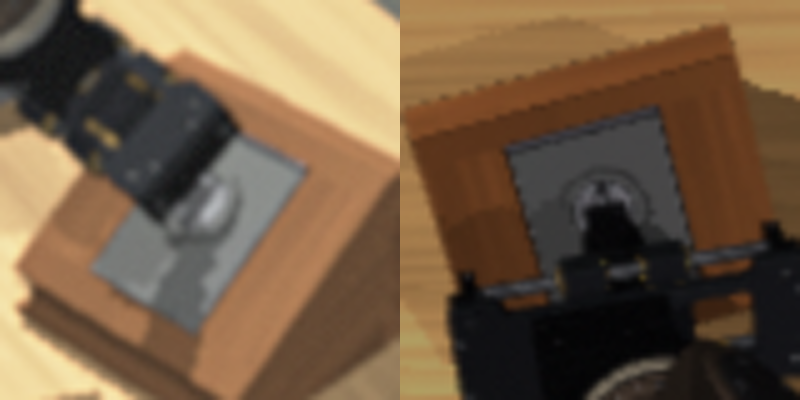

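{"api": "play_rows", "payload": {"deltas": "1 0 0 0 0 0; 2 0 0 0 0 0; 2 0 0 0 0 0"}}

```text
time_s: 19.65
ee_pos: [501.0, 50.2, 130.7]
orientation: [[0.557, 0.818, 0.144], [0.137, 0.081, -0.987], [-0.819, 0.569, -0.067]]
force: [0.3, 0.3, -0.9]
opening: 16.1
```

{"api": "play_rows", "payload": {"deltas": "0.5 0 0 0 0 0; 1 0 0 0 0 0; 1.5 0 0 0 0 0; 1.5 0 0 0 0 0"}}

```text
time_s: 20.05
ee_pos: [501.8, 50.4, 129.5]
orientation: [[0.557, 0.818, 0.144], [0.137, 0.081, -0.987], [-0.819, 0.569, -0.067]]
force: [-0.1, -0.3, -0.6]
opening: 15.7
```

{"api": "play_rows", "payload": {"deltas": "0.5 0 0 0 0 0; 1 0 0 0 0 0; 1.5 0 0 0 0 0; 1.5 0 0 0 0 0"}}

```text
time_s: 20.45
ee_pos: [502.2, 50.6, 128.9]
orientation: [[0.557, 0.818, 0.144], [0.137, 0.08, -0.987], [-0.819, 0.57, -0.067]]
force: [-10.5, -2.7, 14.4]
opening: 15.9
```

{"api": "play_rows", "payload": {"deltas": "-0.6 0 0 0 0 0; -1.2 0 0 0 0 0; -1.2 0 0 0 0 0"}}

```text
time_s: 20.75
ee_pos: [502.0, 50.5, 129.3]
orientation: [[0.557, 0.818, 0.144], [0.137, 0.081, -0.987], [-0.819, 0.57, -0.067]]
force: [-0.9, 0.0, 0.3]
opening: 16.1
```

```bash
cat > ps.py <<'E'
from h import *
s=readout.get_state();p=s['ee_pos'];R=s['orientation'];d=p-HINGE
F=s['force'];T=s['wrist_torque']
print('t',round(s['time_s'],2),'SYN',np.round([d@ES,d@EY,d@EN],2),'tilt',round(np.degrees(np.arccos(np.clip(-R[:,0]@EN,-1,1))),2),'zang',round(np.degrees(np.arctan2(R[:,2]@ES,-R[:,2]@EY)),2),'F SYN',np.round([F@ES,F@EY,F@EN],1),'Ftool',np.round(R.T@F,1),'Ttool',np.round(R.T@T,3),'j',np.round(s['joints'],1))
E
python3 ps.py
```

```text
t 20.75 SYN [47.9   1.31 52.27] tilt 0.01 zang 6.71 F SYN [0.6 0.3 0.8] Ftool [-0.8 -0.6 -0.2] Ttool [ 0.002 -0.063 -0.516] j [ -8.4  22.4 133.9 126.   15.5 -48.8]
```

{"api": "play_rows", "payload": {"deltas": "0 0 0 0.05 0 0; 0 0 0 0.1 0 0; 0 0 0 0.15 0 0; 0 0 0 0.2 0 0; 0 0 0 0.25 0 0; 0 0 0 0.25 0 0"}}

```text
time_s: 21.35
ee_pos: [501.9, 50.1, 129.1]
orientation: [[0.556, 0.828, -0.064], [0.136, -0.167, -0.976], [-0.82, 0.535, -0.206]]
force: [-1.4, -3.7, 1.1]
opening: 15.9
```

```bash
python3 ps.py
```

```text
t 21.35 SYN [48.18  1.01 52.22] tilt 0.06 zang 21.1 F SYN [ 1.2 -3.2  2.2] Ftool [-2.2  0.   3.4] Ttool [ 0.023 -0.986 -0.411] j [ -8.4  22.4 133.9 126.   15.5 -34.4]
```

{"api": "play_rows", "payload": {"deltas": "0 0 0.5 0.05 0 0; 0 0 0.5 0.1 0 0; 0 0 0.5 0.15 0 0; 0 0 0.5 0.2 0 0; 0 0 0.5 0.25 0 0; 0 0 0.5 0.25 0 0"}}

```text
time_s: 21.95
ee_pos: [501.9, 49.7, 129.0]
orientation: [[0.556, 0.787, -0.266], [0.136, -0.402, -0.905], [-0.82, 0.467, -0.331]]
force: [-1.5, -5.5, 1.8]
opening: 15.7
```

```bash
python3 ps.py
```

```text
t 21.95 SYN [48.38  0.58 52.22] tilt 0.06 zang 35.35 F SYN [ 1.3 -5.   3.1] Ftool [-3.1  1.9  4.8] Ttool [-0.025 -1.248 -0.251] j [ -8.5  22.4 133.9 125.9  15.5 -20.2]
```

{"api": "play_rows", "payload": {"deltas": "0 0 0.2 0.06 0 0; 0 0 0.2 0.12 0 0; 0 0 0.2 0.18 0 0; 0 0 0.2 0.24 0 0; 0 0 0.2 0.3 0 0; 0 0 0.2 0.36 0 0; 0 0 0.2 0.42 0 0; 0 0 0.2 0.48 0 0; 0 0 0.2 0.48 0 0"}}

```text
time_s: 22.85
ee_pos: [501.7, 49.5, 128.9]
orientation: [[0.556, 0.575, -0.6], [0.136, -0.775, -0.617], [-0.82, 0.262, -0.509]]
force: [-1.2, -5.1, 1.0]
opening: 15.8
```

```bash
python3 ps.py; python3 look.py l11
```

```text
t 22.85 SYN [48.62  0.44 52.22] tilt 0.07 zang 62.85 F SYN [ 1.4 -4.6  2.2] Ftool [-2.2  3.5  3.4] Ttool [-0.014 -1.301  0.4  ] j [ -8.5  22.4 134.  125.9  15.5   7.3]
t 22.85 p [501.7  49.5 128.9] err [0. 0. 0.] angerr [0. 0. 0.] j [ -8.5  22.4 134.  125.9  15.5   7.3] F [-1.2 -5.1  1. ] T [-1.    0.76 -0.53] op 15.8
S,Y,N 48.618263722827805 0.4354355112289844 52.224766505415246 ang err vs EN 0.07191163077890726 zang 62.848442909496285
```

View pics/l11.png

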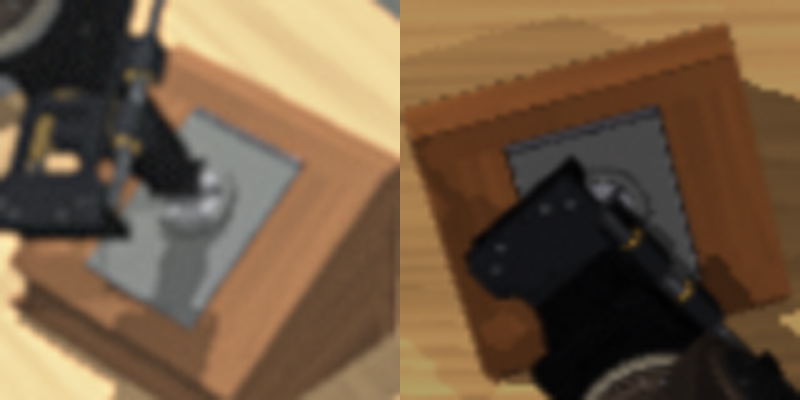

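{"api": "play_rows", "payload": {"deltas": "0 0.4 0.2 0.05 0 0; 0 0.4 0.2 0.1 0 0; 0 0.4 0.2 0.15 0 0; 0 0.4 0.2 0.2 0 0; 0 0.4 0.2 0.25 0 0; 0 0.4 0.2 0.3 0 0; 0 0.4 0.2 0.35 0 0; 0 0.4 0.2 0.4 0 0; 0 0.4 0.2 0.4 0 0"}}

```text
time_s: 23.85
ee_pos: [501.6, 49.3, 128.8]
orientation: [[0.556, 0.298, -0.776], [0.137, -0.954, -0.268], [-0.82, 0.043, -0.571]]
force: [-3.0, -4.1, 0.4]
opening: 15.6
```

```bash
python3 ps.py
```

```text
t 23.85 SYN [48.8   0.24 52.23] tilt 0.08 zang 85.7 F SYN [ 3.  -3.2  2.5] Ftool [-2.5  3.   3.2] Ttool [ 0.01  -1.19   0.448] j [ -8.6  22.4 134.  125.8  15.6  30.3]
```

{"api": "play_rows", "payload": {"deltas": "0 0 0 0.04 0 0; 0 0 0 0.08 0 0; 0 0 0 0.12 0 0; 0 0 0 0.16 0 0; 0 0 0 0.16 0 0"}}

```text
time_s: 24.35
ee_pos: [501.6, 49.2, 128.8]
orientation: [[0.556, 0.17, -0.814], [0.137, -0.984, -0.113], [-0.82, -0.048, -0.57]]
force: [-4.0, -4.6, 0.3]
opening: 15.8
```

```bash
python3 ps.py
```

```text
t 24.35 SYN [48.86  0.24 52.23] tilt 0.09 zang 94.84 F SYN [ 3.9 -3.5  3.1] Ftool [-3.1  3.9  3.6] Ttool [ 0.07  -1.161  0.607] j [ -8.6  22.4 134.  125.8  15.6  39.4]
```

{"api": "play_rows", "payload": {"deltas": "0 0 0 0.03 0 0; 0 0 0 0.06 0 0; 0 0 0 0.09 0 0; 0 0 0 0.09 0 0; 0 0 0 0.09 0 0"}}

```text
time_s: 24.85
ee_pos: [501.5, 49.3, 128.8]
orientation: [[0.556, 0.098, -0.826], [0.137, -0.99, -0.025], [-0.82, -0.099, -0.564]]
force: [-4.0, -3.4, 0.7]
opening: 16.2
```

```bash
python3 ps.py
```

```text
t 24.85 SYN [48.87  0.27 52.23] tilt 0.09 zang 99.92 F SYN [ 3.5 -2.3  3.2] Ftool [-3.2  2.9  3.1] Ttool [ 0.007 -1.085  0.769] j [ -8.6  22.4 134.  125.8  15.6  44.5]
```

{"api": "play_rows", "payload": {"deltas": "0 0 0 0.03 0 0; 0 0 0 0.06 0 0; 0 0 0 0.06 0 0; 0 0 0 0.06 0 0"}}

```text
time_s: 25.25
ee_pos: [501.5, 49.3, 128.7]
orientation: [[0.556, 0.048, -0.83], [0.137, -0.99, 0.034], [-0.82, -0.132, -0.557]]
force: [-3.9, -3.7, 0.1]
opening: 15.9
```

```bash
python3 ps.py
```

```text
t 25.25 SYN [48.99  0.3  52.21] tilt 0.1 zang 103.35 F SYN [ 3.7 -2.7  2.7] Ftool [-2.7  3.5  3. ] Ttool [-0.068 -1.141  0.782] j [ -8.6  22.4 134.  125.8  15.6  47.9]
```

{"api": "play_rows", "payload": {"deltas": "0 0 0 0.03 0 0; 0 0 0 0.06 0 0; 0 0 0 0.06 0 0; 0 0 0 0.06 0 0"}}

```text
time_s: 25.65
ee_pos: [501.4, 49.3, 128.7]
orientation: [[0.555, -0.001, -0.832], [0.137, -0.986, 0.093], [-0.82, -0.165, -0.548]]
force: [-4.5, -4.6, -0.1]
opening: 15.8
```

```bash
for i in 1; do python3 ps.py;done; python3 look.py l12
```

```text
t 25.65 SYN [49.03  0.34 52.22] tilt 0.11 zang 106.76 F SYN [ 4.6 -3.4  3.1] Ftool [-3.1  4.5  3.4] Ttool [-0.197 -1.067  0.892] j [ -8.6  22.4 134.  125.8  15.6  51.3]
t 25.65 p [501.4  49.3 128.7] err [0. 0. 0.] angerr [0. 0. 0.] j [ -8.6  22.4 134.  125.8  15.6  51.3] F [-4.5 -4.6 -0.1] T [-0.85  1.11 -0.15] op 15.8
S,Y,N 49.03360884393309 0.3416229838235291 52.22403191271797 ang err vs EN 0.11083289347639089 zang 106.75682603605411
```

View pics/l12.png

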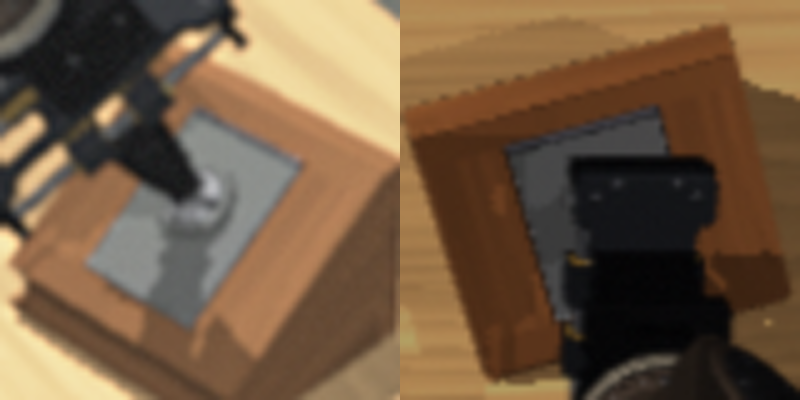

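{"api": "play_rows", "payload": {"deltas": "0 0 0 0.04 0 0; 0 0 0 0.08 0 0; 0 0 0 0.08 0 0; 0 0 0 0.08 0 0"}}

```text
time_s: 26.15
ee_pos: [501.3, 49.7, 128.6]
orientation: [[0.555, -0.067, -0.829], [0.138, -0.976, 0.171], [-0.82, -0.209, -0.533]]
force: [-5.5, 1.0, -1.5]
opening: 15.9
```

```bash
python3 ps.py
```

```text
t 26.15 SYN [49.06  0.79 52.23] tilt 0.11 zang 111.36 F SYN [5.1 2.3 1.7] Ftool [-1.7 -0.3  5.5] Ttool [-0.302 -1.636  0.028] j [ -8.5  22.5 134.  125.8  15.6  56. ]
```

{"api": "play_rows", "payload": {"deltas": "0 0 0 -0.08 0 0; 0 0 0 -0.16 0 0; 0 0 0 -0.24 0 0; 0 0 0 -0.3 0 0; 0 0 0 -0.3 0 0"}}

```text
time_s: 26.65
ee_pos: [502.1, 49.5, 129.2]
orientation: [[0.557, 0.18, -0.811], [0.137, -0.983, -0.123], [-0.819, -0.043, -0.572]]
force: [-2.4, -1.8, 0.5]
opening: 15.6
```

```bash
python3 ps.py
```

```text
t 26.65 SYN [48.11  0.32 52.23] tilt 0.03 zang 94.22 F SYN [ 1.9 -1.1  2. ] Ftool [-2.   1.3  1.9] Ttool [ 0.002 -0.812  0.071] j [ -8.6  22.4 133.9 125.8  15.6  38.8]
```

{"api": "play_rows", "payload": {"deltas": "-2 0 0 0 0 0; -5 0 0 0 0 0; -8 0 0 0 0 0; -12 0 0 0 0 0; -20 0 0 0 0 0; -30 0 0 0 0 0; -45 0 0 0 0 0; -60 0 0 0 0 0; -78 0 0 0 0 0; -78 0 0 0 0 0; -78 0 0 0 0 0"}}

```text
time_s: 27.75
ee_pos: [459.0, 38.7, 193.4]
orientation: [[0.558, 0.177, -0.811], [0.137, -0.983, -0.12], [-0.818, -0.044, -0.573]]
force: [0.9, 0.1, -0.2]
opening: 15.7
```

```bash
python3 ps.py
cat > locka.py <<'E'
from rect import *
import sys
ims=[]
for c in ['side','top']:
    s=vision.snapshot(c); a=rect(s); ims.append(cv2.resize(a,None,fx=.65,fy=.65))
cv2.imwrite('pics/%s.png'%sys.argv[1],np.hstack(ims))
E
python3 locka.py rect13; python3 look.py l13 1
```

```text
t 27.75 SYN [4.7710e+01 1.2000e-01 1.3034e+02] tilt 0.09 zang 94.38 F SYN [-0.6 -0.1 -0.7] Ftool [ 0.7  0.1 -0.7] Ttool [ 0.048 -0.536 -0.058] j [-11.7  10.7 135.1  82.7  14.5  80.5]
t 27.85 p [458.9  38.8 192.6] err [0. 0. 0.] angerr [0. 0. 0.] j [-11.7  10.8 135.1  82.7  14.5  80.6] F [-0.2  0.3 -0.9] T [0.01 0.51 0.03] op 15.8
S,Y,N 48.17499548309433 0.21733486672275787 129.7342043622849 ang err vs EN 0.026677090654357357 zang 94.4050221552482
```

View pics/rect13.png

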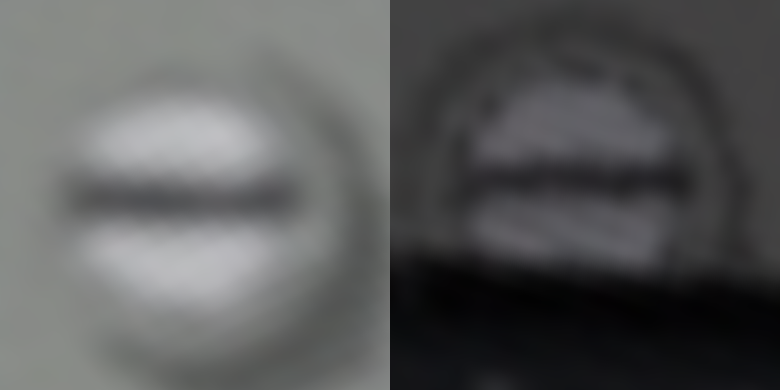

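View pics/l13.png

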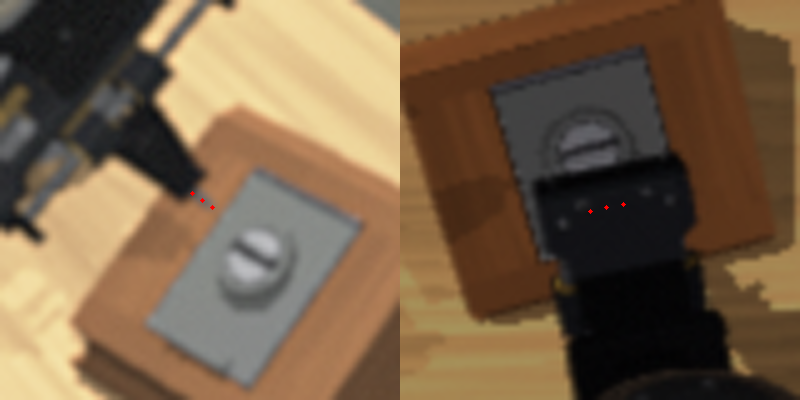

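Run:
```python
from path import *
sync();st()
p,R=cmd_get(); j=readout.get_state()['joints']
G=np.array([[0,.982,.191],[0,.191,-.982],[-1,0,0]]);G=toolR(G[:,0],G[:,2])
q=np.array([475.9,-285.3,211.])
sim(p,R,q,G,j); show(q,G)
```

```text
t 27.95 p [458.8  38.8 192.4] err [0. 0. 0.] angerr [0. 0. 0.] j [-11.7  10.8 135.1  82.6  14.5  80.7] F [-0.1  0.4 -1.1] T [-0.06  0.55  0.03] op 16.1
0.08 [-17.  11. 133.  65.  20.  86.] res 0.0
0.17 [-22.  11. 130.  54.  26.  86.] res 0.0
0.25 [-25.  12. 127.  45.  31.  84.] res 0.0
0.33 [-28.  13. 124.  38.  35.  81.] res 0.0
0.42 [-31.  14. 120.  32.  40.  77.] res 0.0
0.50 [-32.  16. 117.  26.  44.  73.] res 0.0
0.58 [-34.  17. 114.  21.  47.  68.] res 0.0
0.67 [-35.  18. 111.  17.  50.  63.] res 0.0
0.75 [-36.  20. 108.  12.  52.  58.] res 0.0
0.83 [-37.  21. 105.   8.  54.  53.] res 0.0
0.92 [-37.  22. 102.   4.  56.  47.] res 0.0
1.00 [-38.  23. 100.   0.  57.  41.] res 0.0
-50.2 320.9 14.5 -1.5441 -0.5091 -0.4479 | dist 325 ang 96.6
```

{"api": "play_rows", "payload": {"deltas": "-4 26 1 -0.124 -0.041 -0.036; -8 52 2.3 -0.248 -0.082 -0.072; -12 78 3.5 -0.372 -0.123 -0.108; -16 103 4.6 -0.494 -0.163 -0.143; -20 128 5.8 -0.618 -0.204 -0.179; -24 154 7 -0.741 -0.244 -0.215; -28 180 8.1 -0.865 -0.285 -0.251; -32 206 9.3 -0.988 -0.326 -0.287; -36 231 10.4 -1.112 -0.367 -0.322; -40 257 11.6 -1.235 -0.407 -0.358; -44 282 12.8 -1.359 -0.448 -0.394; -48 305 13.8 -1.467 -0.484 -0.426; -50.2 320.9 14.5 -1.5441 -0.5091 -0.4479; -50.2 320.9 14.5 -1.5441 -0.5091 -0.4479; -50.2 320.9 14.5 -1.5441 -0.5091 -0.4479; -50.2 320.9 14.5 -1.5441 -0.5091 -0.4479"}}

```text
time_s: 29.55
ee_pos: [475.6, -284.5, 211.3]
orientation: [[0.001, 0.982, 0.19], [0.001, 0.19, -0.982], [-1.0, 0.001, -0.001]]
force: [-0.8, -0.0, -0.8]
opening: 15.9
```

```bash
cat > stand.py <<'E'
from path import *
import sys
s_=readout.get_state(); p=s_['ee_pos'];R=s_['orientation'];sync();st()
G=toolR(np.array([0,0,-1.]),np.array([.191,-.982,0]))
h=float(sys.argv[2]); show(np.array([476.,-285.4,h]),G)
out=[]
for c in ('side','top'):
    s=vision.snapshot(c); x,y=(310,220) if c=='side' else (385,180)
    big=cv2.resize(s['image'][y:y+80,x:x+80],None,fx=5,fy=5,interpolation=cv2.INTER_CUBIC)
    if len(sys.argv)>3:
        for q in proj(s,[p+R@np.array([49.1,a,0]) for a in(-9,0,9)]): cv2.circle(big,(int((q[0]-x+.5)*5),int((q[1]-y+.5)*5)),2,(0,0,255),-1)
    out.append(big)
cv2.imwrite('pics/%s.png'%sys.argv[1],np.hstack(out))
E
python3 stand.py st1 115 1
```

```text
t 29.55 p [ 475.6 -284.5  211.3] err [0. 0. 0.] angerr [0. 0. 0.] j [-3.780e+01  2.310e+01  1.001e+02  1.000e-01  5.680e+01  4.120e+01] F [-0.8 -0.  -0.8] T [-0.05  0.19 -0.01] op 15.9
96.3 0.1 1.1 -0.0012 -0.0013 -0.0010 | dist 96 ang 0.1
```

View pics/st1.png

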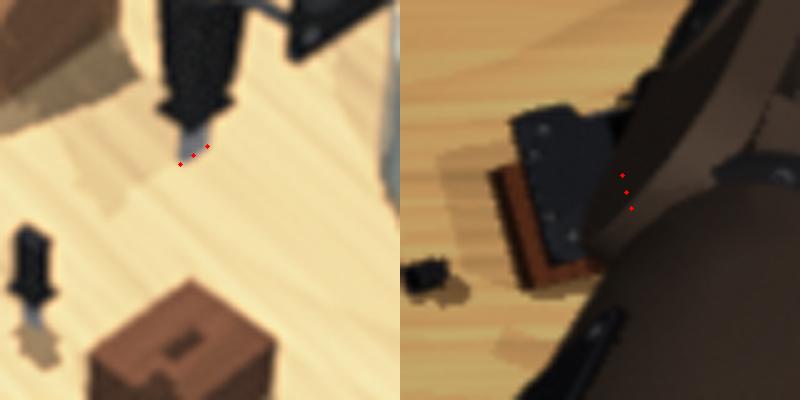

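{"api": "play_rows", "payload": {"deltas": "20 0 0.5 0 0 0; 45 0.1 1.1 -0.0012 -0.0013 -0.001; 70 0.1 1.1 -0.0012 -0.0013 -0.001; 90 0.1 1.1 -0.0012 -0.0013 -0.001; 96.3 0.1 1.1 -0.0012 -0.0013 -0.001; 96.3 0.1 1.1 -0.0012 -0.0013 -0.001; 96.3 0.1 1.1 -0.0012 -0.0013 -0.001"}}

```text
time_s: 30.35
ee_pos: [476.5, -286.7, 116.3]
orientation: [[0.001, 0.981, 0.192], [-0.002, 0.192, -0.981], [-1.0, 0.001, 0.003]]
force: [-0.4, -0.2, -1.1]
opening: 15.9
```

```bash
python3 stand.py st2 61.5
```

```text
t 30.35 p [ 476.5 -286.7  116.3] err [0. 0. 0.] angerr [0. 0. 0.] j [-3.780e+01  3.020e+01  1.054e+02 -1.000e-01  4.430e+01  4.120e+01] F [-0.4 -0.2 -1.1] T [-0.02  0.14 -0.04] op 15.9
54.8 -0.3 -1.5 0.0011 0.0026 -0.0005 | dist 55 ang 0.2
```

View pics/st2.png

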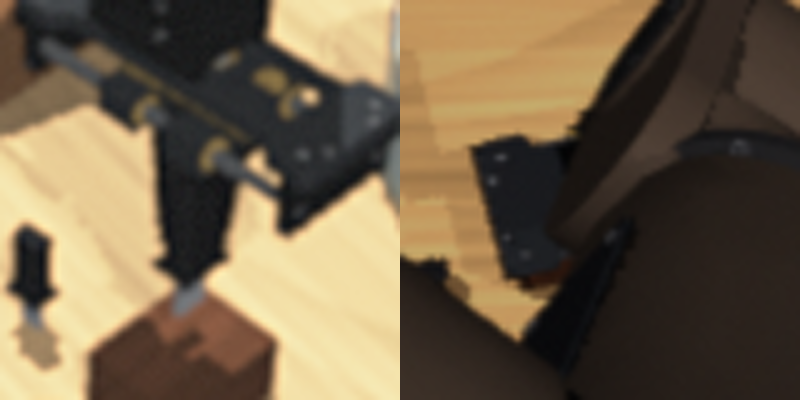

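{"api": "play_rows", "payload": {"deltas": "10 -0.3 -1.3 0 0 0; 10 -0.3 -1.3 0 0 0; 10 -0.3 -1.3 0 0 0; 10 -0.3 -1.3 0 0 0"}}

```text
time_s: 30.85
ee_pos: [475.6, -285.4, 105.5]
orientation: [[0.0, 0.981, 0.192], [-0.002, 0.192, -0.981], [-1.0, -0.0, 0.002]]
force: [-1.2, 0.2, -1.0]
opening: 15.7
```

```bash
python3 stand.py st3 61.5
```

```text
t 30.85 p [ 475.6 -285.4  105.5] err [0. 0. 0.] angerr [0. 0. 0.] j [-3.770e+01  3.100e+01  1.061e+02 -1.000e-01  4.280e+01  4.130e+01] F [-1.2  0.2 -1. ] T [-0.03  0.19  0.02] op 15.7
44.0 0.4 0.0 0.0012 0.0019 0.0003 | dist 44 ang 0.1
```

Bottom edge is now at z≈56; lower into the slot, 4 mm per row.

{"api": "play_rows", "payload": {"deltas": "5 0.3 0 0 0.001 0; 10 0.3 0 0 0.002 0; 14 0.3 0 0 0.002 0; 18 0.3 0 0 0.002 0; 22 0.3 0 0 0.002 0; 22 0.3 0 0 0.002 0"}}

```text
time_s: 31.55
ee_pos: [475.7, -285.2, 82.8]
orientation: [[-0.001, 0.981, 0.192], [0.001, 0.192, -0.981], [-1.0, -0.001, -0.001]]
force: [0.4, 0.0, -1.1]
opening: 15.3
```

{"api": "play_rows", "payload": {"deltas": "4 0 0 0 0 0; 8 0 0 0 0 0; 12 0 0 0 0 0; 16 0 0 0 0 0; 18 0 0 0 0 0; 20 0 0 0 0 0; 20 0 0 0 0 0"}}

```text
time_s: 32.25
ee_pos: [475.8, -285.3, 63.2]
orientation: [[-0.001, 0.981, 0.192], [0.0, 0.192, -0.981], [-1.0, -0.001, -0.0]]
force: [0.3, -0.2, -0.1]
opening: 15.9
```

```bash
python3 stand.py st4 61.1
```

```text
t 32.25 p [ 475.8 -285.3   63.2] err [0. 0. 0.] angerr [0. 0. 0.] j [-37.8  34.7 107.7  -0.   37.7  41.2] F [ 0.3 -0.2 -0.1] T [-0.02  0.16 -0.  ] op 15.9
2.1 0.2 0.1 0.0012 -0.0004 0.0005 | dist 2 ang 0.1
```

View pics/st4.png

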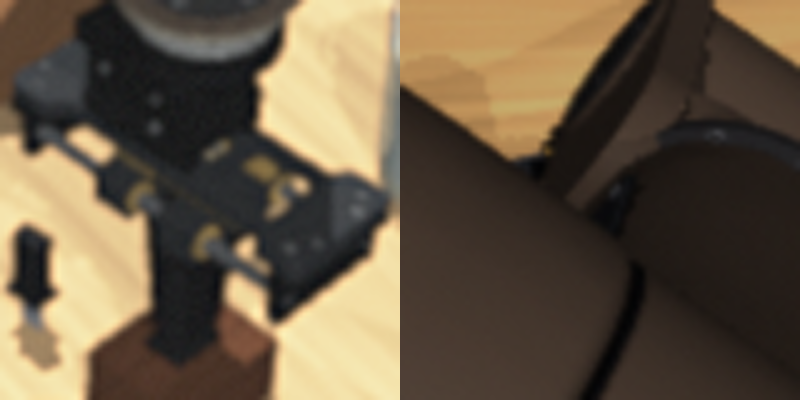

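In the slot, about 2 mm still to go. Down until it touches.

{"api": "play_rows", "payload": {"deltas": "0.5 0 0 0 0 0; 1 0 0 0 0 0; 1.5 0 0 0 0 0; 2.1 0 0 0 0 0; 2.1 0 0 0 0 0"}}

```text
time_s: 32.85
ee_pos: [475.9, -285.3, 61.3]
orientation: [[-0.0, 0.981, 0.192], [0.0, 0.192, -0.981], [-1.0, -0.0, -0.0]]
force: [-0.8, 0.4, -0.5]
opening: 15.8
```

{"api": "play_rows", "payload": {"deltas": "0.5 0 0 0 0 0; 1 0 0 0 0 0; 1 0 0 0 0 0"}}

```text
time_s: 33.15
ee_pos: [475.9, -285.3, 61.1]
orientation: [[0.0, 0.981, 0.192], [-0.0, 0.192, -0.981], [-1.0, 0.0, 0.0]]
force: [-2.6, 2.2, 10.1]
opening: 15.7
```

{"api": "play_rows", "payload": {"deltas": "-0.8 0 0 0 0 0; -0.8 0 0 0 0 0; -0.8 0 0 0 0 0; -0.8 0 0 0 0 0; -0.8 0 0 0 0 0", "gripper": 0.55}}

```text
time_s: 33.65
ee_pos: [475.9, -285.3, 61.0]
orientation: [[-0.0, 0.981, 0.192], [0.0, 0.192, -0.981], [-1.0, -0.0, -0.0]]
force: [0.5, -0.1, 0.0]
opening: 42.1
```

{"api": "play_rows", "payload": {"deltas": "-10 0 0 0 0 0; -25 0 0 0 0 0; -45 0 0 0 0 0; -80 0 0 0 0 0; -120 0 0 0 0 0; -160 0 0 0 0 0; -160 0 0 0 0 0; -160 0 0 0 0 0"}}

```text
time_s: 34.45
ee_pos: [475.9, -285.3, 222.2]
orientation: [[0.001, 0.981, 0.192], [-0.001, 0.192, -0.981], [-1.0, 0.001, 0.001]]
force: [0.1, 0.7, -0.6]
opening: 43.0
```

```bash
python3 stand.py st5 220
```

```text
t 34.45 p [ 475.9 -285.3  222.2] err [0. 0. 0.] angerr [0. 0. 0.] j [-37.8  22.4  99.4  -0.   58.1  41.2] F [ 0.1  0.7 -0.6] T [-0.04  0.22  0.07] op 43.0
2.2 0.1 0.1 0.0012 0.0013 -0.0010 | dist 2 ang 0.1
```

View pics/st5.png

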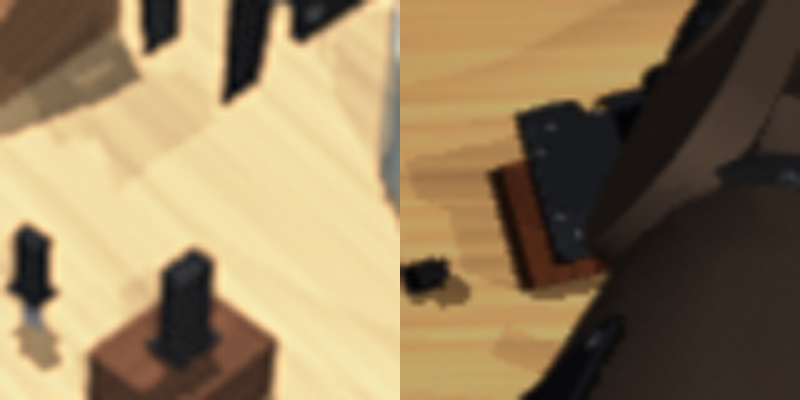

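```bash
python3 locka.py rect14
python3 - <<'E'
from rect import *
np.set_printoptions(precision=2,suppress=True)
for c in ('side','top'):
    s=vision.snapshot(c); save(s,c+'_end.png'); w=cloud(s)
    for l in ['hatch_edge','lock_slot','key','kettle','jar','saucer']:
        print(c,l,[(round(d['p'],2),np.array(d['position'])) for d in mark_of(l,c)][:2])
    d=w-HINGE;S=d@ES;N=d@EN;Y=d@EY
    m=(abs(Y)<38)&(S>76)&(S<104)&(abs(N)<30); f=(abs(Y)>52)&(abs(Y)<88)&(S>70)&(S<105)&(abs(N)<30)
    print('face',np.median(N[m]),'frame',np.median(N[f]))
    m=(abs(w[...,0]-475)<30)&(abs(w[...,1]+285)<30)&(w[...,2]>50)&(w[...,2]<110); q=w[m]
    if len(q): print('key top',len(q),np.percentile(q[:,2],[50,95,100]),q.mean(0))
    a=cv2.GaussianBlur(cv2.cvtColor(rect(s),cv2.COLOR_BGR2GRAY).astype(float),(0,0),8)
    ys=[];xs=range(190,410,10)
    for x in xs:
        seg=a[220:380,x];wt=np.clip(np.percentile(seg,70)-20-seg,0,None)+1e-9;ys.append((wt*np.arange(220,380)).sum()/wt.sum())
    pf=np.polyfit(list(xs),ys,1);print(c,'slot angle from horizontal',np.degrees(np.arctan(pf[0])),np.round(ys))
E
```

```text
side hatch_edge [(0.75, array([474. ,  41.9,  52.6]))]
side lock_slot [(0.64, array([527.9,  58.6,  92.6])), (0.45, array([474.1,  42.9,  50.2]))]
side key [(0.72, array([ 442. , -198.8,   -0.3])), (0.69, array([ 384. , -301.5,    6.5]))]
side kettle [(0.67, array([530.8, 421.8,   0.1]))]
side jar [(0.62, array([ 708.2, -233.1,    1.4]))]
side saucer [(0.69, array([ 455. , -470.2,    1.7]))]
face 3.458577294372925 frame 1.397923806945129
key top 204 [81.46 98.06 99.34] [ 471.78 -291.25   79.32]
side slot angle from horizontal 1.0337254621772796 [306. 307. 308. 308. 309. 309. 310. 311. 311. 312. 312. 313. 313. 313.
 313. 313. 313. 312. 311. 310. 309. 308.]
top hatch_edge [(0.69, array([473.2,  42.2,  51.2]))]
top lock_slot [(0.58, array([526.5,  56.3, 100.4]))]
top key [(0.63, array([ 445.3, -201.1,   -0.2]))]
top kettle [(0.81, array([531.4, 418.7,   2.6]))]
top jar [(0.64, array([ 704.8, -231.7,    0.3]))]
top saucer [(0.44, array([522.7,  54.1,  99. ]))]
face 2.061573673765178 frame 0.06178469895561448
top slot angle from horizontal 1.4169788744684753 [275. 275. 274. 272. 271. 270. 270. 271. 271. 272. 272. 272. 273. 274.
 276. 278. 279. 279. 278. 276. 275. 274.]
```

View pics/rect14.png

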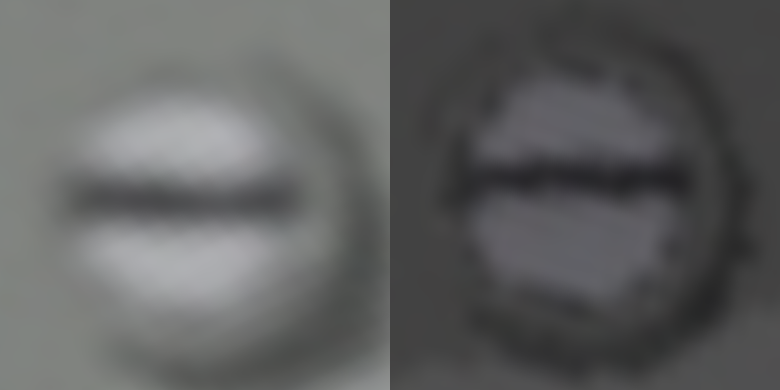

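View pics/side_end.png

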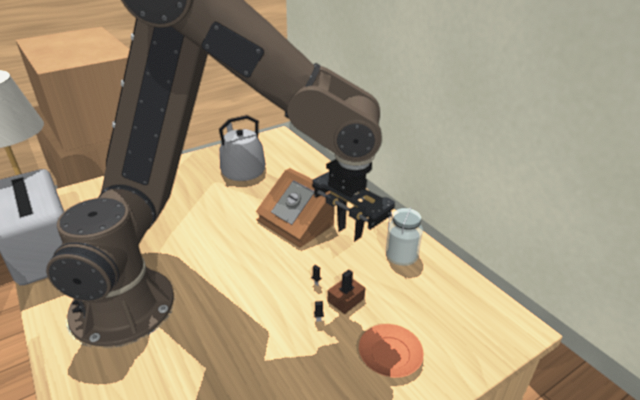

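```bash
python3 -c "
from rig import env,readout
print(readout.get_state()['time_s']); print(env.sign_off())"
```

```text
35.35
the job is handed in; nothing more can be done
None
```

The radio is locked and the key is back in its block. I handed the job in at 35.35 s.

**What I did**
- **Hatch:** I pushed it shut with the closed fingertips, until it pressed back with about 17 N.
- **Key:** I took the full-size key from the block. The jaws stopped at 16 mm, which matches its handle.
- **Lock:** I put the blade in the slot, tilted 35°, and felt the floor at full depth. I then turned clockwise until the torque climbed to about 0.3 N m at the stop.
- **Return:** I eased the torque off, drew the key out and lowered it back into the block. It stopped with about 10 N at the same height I had gripped it from. Then I let go and lifted clear.

**Last checks**
- **Hatch:** The face stands 2.0 mm above the sloping frame in both cameras, as it should when shut.
- **Lock:** The slot lies across the hatch, within about 1.5° of a full quarter turn in both cameras.
- **Key:** The side camera shows it upright with the shoulder on the block. Its top is at the same height as at the start.
- **Kettle, jar and saucer:** The kettle and jar were found within about 4 mm of where they started in both cameras. The side camera found the saucer in place.

**What failed or disagreed**
- **First approach:** My first move towards the radio ran the last joint to its limit. I changed the wrist orientation before touching anything.
- **Turn angle:** The gripper had to turn to 111° before the torque reached 0.3 N m, more than the slot's play explains. I put this down to give in the grip and arm, since the slot itself shows about 91°.
- **Final detection:** In the last pictures the networks reported only the two smaller keys, and the top camera missed the saucer. I judged the key from the side image and the depth data.

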